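# Slide the middle post round the gallery rail and set it on its pin

### The job

The bent gallery rail on the round-ended cabinet top still lacks its middle post. Pick up the loose post, thread its cross-slot onto the free end of the rail, slide it round the bend, turning it as the rail turns, and lower it over the locating pin so that it stands upright and flat on the wood, then let go. Feel your way and never force the post against the rail, whose lacquer marks at 12 N; leave the tools and the offcut where they lie.

Things in the scene. Friction and masses are not known exactly. Their poses are not given: they have to be found in the camera images.
- top: D-shaped pale wood cabinet top, fixed on two bearers on the bench. Origin: centre of its round end (radius 170 mm), at bench level; x points to the crown of the round end, z up; a straight part, 340 mm wide, runs 190 mm back along -x. Upper face at z = 42 mm. It carries the gallery rail: a rigid, level 10 mm round bar, bronze-lacquered, its axis 55 mm over the wood (z = 97 mm)
- bend_centre (a point): where the pencil line on the wood has the centre of the rail's bend: over the origin of the top, level with the rail's axis, axes as the top. In plan the line runs from the fixed end post (25 mm square, 120 mm high, on a 50 mm foot plate) at (-135, 130) mm along +x to (0, 130), then turns clockwise about this point at radius 130 mm from 90 deg to -20 deg, at (122.2, -44.5) mm
- end_mark (a point): pencil cross at the free end of the pencil line, (111.9, -72.7) mm in the top's plan. The rail's last 30 mm are straight, from the bend's end to here, direction (-0.342, -0.940), plus a ball end of 5 mm radius. The real rail, set by eye, is off the line: shifted up to 18 mm along the top's x, 2 mm along y, swung up to 2 deg about the pin, and its bend sprung 3 deg open or shut at its middle (35 deg)
- pin (a point): the locating pin, a steel stub of 15 mm diameter, its rim chamfered 1.5 mm, that stands 5 mm out of the wood under the rail, at (-30, 130) mm in the top's plan; this point is its centre at the level of the wood, axes as the top. The rail passes over it within 2 mm to the side and 2 deg of the top's x
- post_mid (a point): the loose middle post: bronze-lacquered square tube 25 x 25 mm, 120 mm high, 0.15 to 0.31 kg, standing on the bench at the start; this point is its centre, 60 mm over its foot, z up. Closed above its slot (62 to 120 mm over the foot: hold it there); below the slot hollow and open at the foot, 19 x 19 mm inside, 3 mm walls: it fits over the pin with 2 mm to spare each way
- post_slot (a point): centre of the post's upright cross-slot, 51.5 mm over its foot. The slot runs right through along the post's x axis (25 mm long), 13 mm wide, from 41 to 62 mm over the foot: 1.5 mm to spare on each side of the rail. With the foot 7 mm over the wood it clears the pin by 2 mm and the slot ends 2 mm below the rail; standing on the wood, the slot ends 2 mm over the rail. Either way round is right
Not all that is in view belongs to the job. There is more than one size of the part that bears post_mid; the job needs the largest.

How it is judged:
At the end, for the whole second after the job is handed in: the post stands over the pin (within 5 mm sideways), flat on the wood (within 2 mm), upright within 0.04 rad, its slot along the rail within 0.2 rad, at rest and let go (horizontal distance between post_mid and pin below 0.005 m and z of post_mid in the frame of pin below 0.062 m and angle between post_mid's own z axis and vertical below 0.04 rad and angle between the x axis of post_mid and the x axis of top, either way round below 0.2 rad and linear speed of post below 0.01 m/s); the robot touches nothing.
It fails at once if the post is forced against the rail with more than 12 N (contact force between post and rail above 12 N).
It fails at once if the tape measure, screwdriver, try square or offcut is shifted by more than 20 mm (distance of any of tape_measure, screwdriver, try_square, offcut from where it was at the start of the episode above 0.02 m).
It also fails if it takes over 72 s, if anything falls off the work surface, if the arm or the gripper's body presses on something with over 40 N, if the wrist force passes 120 N, or if a joint passes its speed limit or range.

### The arm

A 7-joint arm with a two-finger parallel gripper is mounted at the origin on the work surface. World frame = base frame: x ahead of the robot, y to its left, z up, the work surface at z = 0. Lengths are in m, angles in rad, forces in N, time in s.
With the tool pointing down it reaches from about 0.425 to 0.875 m from the base axis. Payload 9.9 kg.
Tool frame: the origin (TCP) lies at the very end of the fingers, on their centre line; the grasp point (between the pads) lies 19 mm behind it (arm.pinch_z is the distance from the TCP to the grasp point, in m); z points along the fingers, x is the direction in which the jaws open and shut, and the axes are right-handed (so a half turn about z gives the same grasp; the last joint's range is limited). The gripper opens to 85 mm and grips with 20 to 120 N. Pads are 22 mm wide; open, the fingers measure 114 mm over their backs; the gripper's body (76 mm by 85 mm) begins 54 mm behind the grasp point. The pads swing forward as they close: fully open they stand 13 mm farther back than shut.
Start: joints at [1.1, 0.576, 0.025, 1.437, -0.015, 1.129, -0.057], TCP at [0.255, -0.625, 0.231] pointing down, gripper open.
Joint ranges: [-2.76, 2.76], [-0.34, 2.15], [-1.52, 1.57], [0.19, 2.46], [-1.09, 4.23], [0.17, 1.99], [-2.82, 2.82]. Speed limits (rad/s): [2.22, 2.22, 3.01, 3.01, 3.14, 3.14, 3.14].

### API

Orientations are given as a unit quaternion [x, y, z, w].
In Python, from cell import arm gives the robot as it stands.
- The arm moves only by the tool servo_tool, never from a script. Its argument "deltas" is a list of rows, each a list of 7 numbers: the turn, a rotation vector about the tool's x, y, z in rad, then the shift along the tool's x, y, z in mm, then the closure, from 0 (fully open) to 1 (shut). In form: [[ax, ay, az, dx, dy, dz, jaw], ...]. A call has 1 to 12 rows; each row is the pose to reach, as a shift and turn from the pose measured when the call began, along the tool's axes at that moment; what a row does not reach only later rows make up. A row lasts 1/8 s, in which the tool goes at most 62.5 mm and 10.7 degrees, less where a joint would pass 70% of its speed; a pose out of reach is approached as far as the arm can. A call with a gripper value outside its range is refused whole. The fingers move at their own pace and stop on an object; "force" is the grip in N (left out, the last holds). Time passes only in rows, so rows that repeat a pose let the fingers close. It gives the time, the measured TCP pose, the force and the opening at its end, in the units of the state.
- arm.observe(): the state, without advancing time (a new reading comes with each control period).
- arm.capture(name): name is "scene" or "top" or "wrist"; returns the picture (384x512x3 uint8, red, green, blue); there is no depth.
- arm.camera_params(name): a dict with "mtx" (3x3 intrinsics, pixels), "dist_coeffs" ([k1, k2, p1, p2, k3] as OpenCV has them; the pictures are not rectified), "cam_to_world" (4x4, takes a point from camera to world coordinates); the wrist camera has in their place "T_tool_cam" (4x4, takes a point from camera to tool coordinates, whose origin is the TCP and whose axes are the tool frame's). Camera axes: x right, y down, z forward; pixel columns grow to the right and rows downward; lengths in m; the calibration is good to about 2 mm. A picture is of the moment at which its call begins: read the wrist's pose just before it. camera_params takes no time and is no camera call.
- arm.job_done(): hands the job in, once; it reports no verdict.
The state is a dict: "t": time; "joint_pos": joint angles; "qd": joint speeds; "joint_efforts": joint torques, N m; "tool_pos": TCP position; "orientation": TCP orientation; "ft_force": force on the tool from outside, world axes, zero at the start; "torque": the same for the moment, N m; "finger_gap": finger opening in m.
Only numpy, scipy, OpenCV 4.12 (cv2) and the standard library are available. Lean on these libraries where they do the work, as an engineer would, in place of code of your own. Each camera call takes 0.05 s, during which the arm holds its last target. There are 200 camera calls.

## Working session

There is one attempt and no reset: what is moved stays moved. The work goes in short steps, Python scripts to look and compute and a tool call to move; the robot and the scene stay as the last step left them, time stands still between calls to the robot, and variables do not carry over. Pictures are saved under pics/ and viewed, about 8 in all and at most 12, crops included, and the job is handed in when it is done.

Besides the shell and the picture viewer there is one more tool, called after ">>>" by a JSON object that holds its "fn" and its "kwargs", one argument or row to a line. servo_tool: Moves the arm, as the interface text tells. Its arguments: {"type":"object","properties":{"deltas":{"type":"array"},"force":{"type":"number"}},"required":["deltas"]}

```bash
mkdir -p pics; ls; python3 - <<'E'
from cell import arm
import cv2,numpy as np
print(arm.observe())
for n in ("scene","top"):
    im=arm.capture(n); cv2.imwrite(f"pics/{n}0.png",im[:,:,::-1]); np.save(f"pics/{n}0.npy",im)
    p=arm.camera_params(n); print(n,p)
print(arm.camera_params("wrist"))
E
```

```text
pics
{'t': 0.0, 'joint_pos': array([ 1.10020051,  0.57655754,  0.02481421,  1.43790133, -0.01506917,
        1.12901863, -0.05649508]), 'qd': array([-0.00071997,  0.00038356,  0.001239  , -0.00025878, -0.00055763,
       -0.000162  ,  0.00060588]), 'joint_efforts': array([-7.44606750e-04, -7.65770316e+01,  2.25004211e+00, -2.85966164e+01,
        1.52768375e-02,  1.28063161e-02, -1.76415256e-05]), 'tool_pos': array([ 0.25449418, -0.62468998,  0.23042724]), 'orientation': array([ 8.29835493e-01, -5.58007464e-01, -7.09598369e-04, -4.70479791e-04]), 'ft_force': array([ 0.83467348, -0.73523571, -0.77795532]), 'torque': array([ 0.01592088,  0.05074084, -0.02724153]), 'finger_gap': 0.08552104845937306}
scene {'mtx': array([[371.58102716,   0.        , 249.56280557],
       [  0.        , 371.58102716, 190.55673871],
       [  0.        ,   0.        ,   1.        ]]), 'dist_coeffs': array([-0.0255063,  0.       ,  0.       ,  0.       ,  0.       ]), 'cam_to_world': array([[ 0.18472023,  0.80699254, -0.56092912,  1.00193694],
       [ 0.98263539, -0.14149291,  0.12003105, -0.17008787],
   
[... 541 characters left out ...]
9, -0.98538213,  0.98067094],
       [ 0.        ,  0.        ,  0.        ,  1.        ]])}
{'mtx': array([[285.1172263 ,   0.        , 255.0545977 ],
       [  0.        , 285.1172263 , 193.90819044],
       [  0.        ,   0.        ,   1.        ]]), 'dist_coeffs': array([-0.05699449,  0.        ,  0.        ,  0.        ,  0.        ]), 'T_tool_cam': array([[ 9.99999649e-01, -5.39228056e-04, -6.40758610e-04,
        -3.48409650e-04],
       [ 6.92563165e-04,  9.62655232e-01,  2.70729429e-01,
        -6.81188878e-02],
       [ 4.70844725e-04, -2.70729778e-01,  9.62655268e-01,
        -1.41620877e-01],
       [ 0.00000000e+00,  0.00000000e+00,  0.00000000e+00,
         1.00000000e+00]])}
```

View pics/scene0.png

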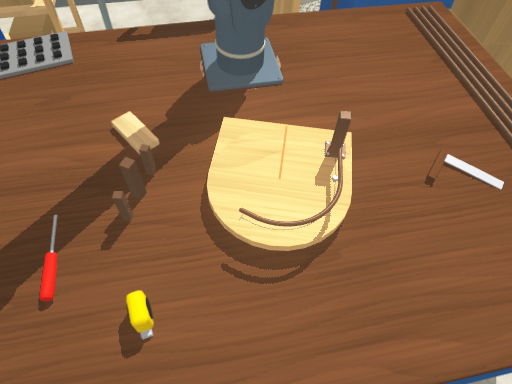

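View pics/top0.png

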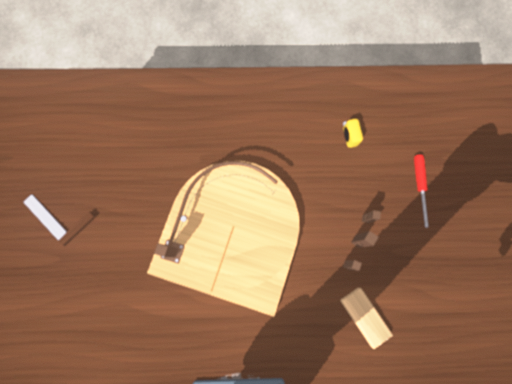

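The scene shows three posts near scene (147,160), (133,177) and (121,207), which are top (373,215), (366,238) and (354,265). The tallest looks like the middle one. The rail's free end is at scene (242,210) / top (276,181), and the end post is at top (172,250).

```bash
cat > h.py <<'E'
import numpy as np, cv2
from scipy.spatial.transform import Rotation as R
from cell import arm
def cam(n,st=None):
    p=arm.camera_params(n)
    if n=="wrist":
        T=np.eye(4); T[:3,:3]=R.from_quat(st["orientation"]).as_matrix(); T[:3,3]=st["tool_pos"]; T=T@p["T_tool_cam"]
    else: T=p["cam_to_world"]
    return p["mtx"],p["dist_coeffs"],T
def proj(c,P):
    K,d,T=c; Ti=np.linalg.inv(T); P=np.atleast_2d(np.asarray(P,float))
    return cv2.projectPoints(P,cv2.Rodrigues(Ti[:3,:3])[0],Ti[:3,3],K,d)[0][:,0]
def ray(c,uv,z):
    K,d,T=c; u=cv2.undistortPoints(np.asarray(uv,float).reshape(-1,1,2),K,d)[:,0]
    r=np.c_[u,np.ones(len(u))]@T[:3,:3].T; return T[:3,3]+r*((z-T[2,3])/r[:,2])[:,None]
def rz(a): return np.array([[np.cos(a),-np.sin(a)],[np.sin(a),np.cos(a)]])
def outline():
    a=np.linspace(-np.pi/2,np.pi/2,40); t=np.linspace(0,1,20)[:,None]
    arc=np.c_[np.cos(a),np.sin(a)]*.17
    L=lambda p,q: np.array(p)+(np.array(q)-np.array(p))*t
    return np.r_[arc,L([0,.17],[-.19,.17]),L([-.19,.17],[-.19,-.17]),L([-.19,-.17],[0,-.17])]
def topw(pose,P):  # pose x,y,yaw ; P Nx2 plan + z
    P=np.atleast_2d(P); return np.c_[P[:,:2]@rz(pose[2]).T+pose[:2],P[:,2]]
E
cat > fit.py <<'E'
from h import *
from scipy.optimize import least_squares
im=np.load("pics/top0.npy"); hsv=cv2.cvtColor(im,cv2.COLOR_RGB2HSV)
m=((hsv[...,2]>150)&(hsv[...,1]>50)&(hsv[...,0]>10)&(hsv[...,0]<35)).astype(np.uint8)
m[:,:130]=0; m[:,320:]=0; m[:140]=0; m[320:]=0
m=cv2.morphologyEx(m,cv2.MORPH_CLOSE,np.ones((5,5)))
n,l,s,_=cv2.connectedComponentsWithStats(m); k=1+s[1:,4].argmax(); 
cn=np.concatenate(cv2.findContours((l==k).astype(np.uint8),cv2.RETR_EXTERNAL,cv2.CHAIN_APPROX_NONE)[0])
hull=cv2.convexHull(cn).astype(np.float32); print("area",s[k])
c=cam("top"); o=outline(); o=np.c_[o,np.full(len(o),.042)]
f=lambda x:[cv2.pointPolygonTest(hull,(float(u),float(v)),True) for u,v in proj(c,topw(x,o))]
x0=[*ray(c,[[242,220]],.042)[0,:2],-.3]
best=min((least_squares(f,[x0[0],x0[1],a],loss="soft_l1") for a in(-.3,0,.3)),key=lambda r:r.cost)
print(best.x,best.cost,np.abs(best.fun).max()); np.save("top.npy",best.x)
# overlays
for n,(u0,v0,w,h) in {"top":(140,140,180,190),"scene":(100,90,270,170)}.items():
    im=np.load(f"pics/{n}0.npy")[:,:,::-1].copy(); S=3 if n=="top" else 2.9
    big=cv2.resize(im[v0:v0+h,u0:u0+w],None,fx=S,fy=S,interpolation=cv2.INTER_CUBIC); cc=cam(n)
    def dr(P,col):
        for q in (proj(cc,topw(best.x,P))-[u0-.5,v0-.5])*S: cv2.circle(big,(int(q[0]),int(q[1])),1,col,-1)
    dr(o,(255,0,0)); a=np.radians(np.linspace(90,-20,40)); dr(np.c_[.13*np.cos(a),.13*np.sin(a),np.full(40,.097)],(0,255,0))
    dr([[-.03,.13,.047],[.1119,-.0727,.097]],(0,0,255))
    cv2.imwrite(f"pics/{n}_ov.png",big)
ct,cs=cam("top"),cam("scene")
# posts : tops in top cam
for t in [(373,215),(366,238),(354,265)]: print(t,[ray(ct,[t],z)[0].round(3) for z in(.06,.12)])
for t in [(147,160),(133,177),(121,207)]: print(t,[ray(cs,[t],z)[0].round(3) for z in(.0,.06)])
E
python3 fit.py
```

```text
area [  130   161   190   156 19876]
[0.502451   0.00435516 0.26921371] 1147.6948205473993 46.3797607421875
(373, 215) [array([ 0.518, -0.355,  0.06 ]), array([ 0.51 , -0.335,  0.12 ])]
(366, 238) [array([ 0.459, -0.333,  0.06 ]), array([ 0.455, -0.314,  0.12 ])]
(354, 265) [array([ 0.392, -0.298,  0.06 ]), array([ 0.393, -0.281,  0.12 ])]
(147, 160) [array([ 0.356, -0.304,  0.   ]), array([ 0.408, -0.293,  0.06 ])]
(133, 177) [array([ 0.405, -0.339,  0.   ]), array([ 0.453, -0.326,  0.06 ])]
(121, 207) [array([ 0.49 , -0.368,  0.   ]), array([ 0.531, -0.352,  0.06 ])]
```

```bash
python3 - <<'E'
import numpy as np,cv2
im=np.load("pics/top0.npy"); h=cv2.cvtColor(im,cv2.COLOR_RGB2HSV)
for p in [(200,250),(245,170),(265,290),(290,220),(140,200),(300,300),(310,180),(240,240)]: print(p,im[p[1],p[0]],h[p[1],p[0]])
E
sed -i 's/m=((hsv.*/m=((im[...,1]>135)\&(im[...,0]>170)).astype(np.uint8)/; s/MORPH_CLOSE,np.ones((5,5))/MORPH_OPEN,np.ones((3,3))/' fit.py; python3 fit.py | head -3
```

```text
(200, 250) [253 234 172] [ 23  82 253]
(245, 170) [253 235 173] [ 23  81 253]
(265, 290) [250 224 161] [ 21  91 250]
(290, 220) [253 233 170] [ 23  84 253]
(140, 200) [135  88  62] [ 11 138 135]
(300, 300) [103  69  50] [ 11 131 103]
(310, 180) [139  90  66] [ 10 134 139]
(240, 240) [253 235 173] [ 23  81 253]
area [  147   163   153   153 15071]
[ 0.50040758  0.00273046 -0.30198311] 166.58015444494197 8.241770368600315
(373, 215) [array([ 0.518, -0.355,  0.06 ]), array([ 0.51 , -0.335,  0.12 ])]
```

```bash
python3 - <<'E'
import cv2,numpy as np
a=cv2.imread("pics/top_ov.png")
s=np.load("pics/scene0.npy")[:,:,::-1]; t=np.load("pics/top0.npy")[:,:,::-1]
g=lambda i:np.clip(i.astype(float)*1.8,0,255).astype(np.uint8)
c=cv2.resize(g(s[140:225,105:165]),(258,285),interpolation=cv2.INTER_CUBIC) if 0 else cv2.resize(g(s[135:225,105:165]),None,fx=3.1,fy=3.1,interpolation=cv2.INTER_CUBIC)
d=cv2.resize(g(t[200:280,340:400]),None,fx=3.1,fy=3.1,interpolation=cv2.INTER_CUBIC)
r=np.zeros((570,190,3),np.uint8); r[:c.shape[0],:c.shape[1]]=c; r[300:300+d.shape[0],:d.shape[1]]=d
cv2.imwrite("pics/c1.png",np.hstack([a,r])); print(a.shape)
E
```

```text
(570, 540, 3)
```

View pics/c1.png

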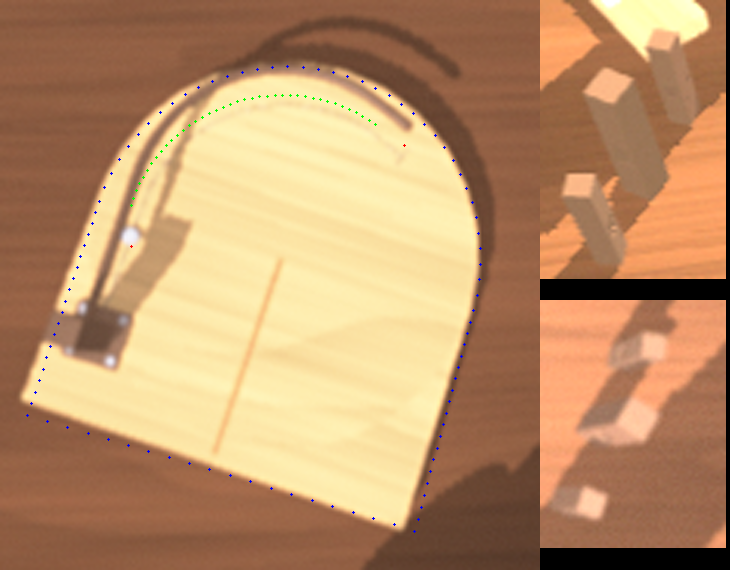

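```bash
cat >> h.py <<'E'
def delta(st,pos,xang,Rt=None):
    """tool-down target: TCP pos (m), world angle of tool x -> rotvec (rad), shift (mm) in tool axes"""
    R0=R.from_quat(st["orientation"])
    c,s=np.cos(xang),np.sin(xang)
    if Rt is None: Rt=R.from_matrix(np.array([[c,s,0],[s,-c,0],[0,0,-1.]]))
    return (R0.inv()*Rt).as_rotvec().round(4), (R0.inv().apply(np.asarray(pos)-st["tool_pos"])*1e3).round(1)
def show():
    st=arm.observe(); X=R.from_quat(st["orientation"]).as_matrix()
    print("t %.2f pos %s xang %.2f tilt %.3f F %s M %s gap %.4f q %s"%(st["t"],st["tool_pos"].round(4),np.degrees(np.arctan2(X[1,0],X[0,0])),np.arccos(-X[2,2]),st["ft_force"].round(2),st["torque"].round(2),st["finger_gap"],st["joint_pos"].round(2))); return st
E
cat > fit2.py <<'E'
from h import *
from scipy.optimize import minimize,least_squares
exec(open("fit.py").read().split("f=lambda")[0].replace("from h import *",""))
f=lambda x:np.mean(np.minimum(np.abs([cv2.pointPolygonTest(hull,(float(u),float(v)),True) for u,v in proj(c,topw(x,o))]),4))
best=min((minimize(f,[.5,0.003,a],method="Nelder-Mead",options=dict(initial_simplex=np.array([.5,.003,a])+np.array([[0,0,0],[.02,0,0],[0,.02,0],[0,0,.1]]))) for a in(-.4,-.3,-.2)),key=lambda r:r.fun)
print(best.x,best.fun); np.save("top.npy",best.x)
for n,P in dict(pin=[-.03,.13,.042],end=[.1119,-.0727,.097],post=[-.135,.13,.162]).items(): print(n,topw(best.x,[P])[0].round(4),[proj(cam(k),topw(best.x,[P]))[0].round(1) for k in("top","scene")])
# triangulate mid post top centre
ct,cs=cam("top"),cam("scene")
r=least_squares(lambda P:np.r_[proj(ct,P)[0]-[371.6,237],proj(cs,P)[0]-[127,162.4]],[.45,-.3,.12]); print("post top",r.x.round(4),r.fun.round(1))
E
python3 fit2.py
python3 - <<'E'
import sys; sys.path.insert(0,".")
from h import *
st=show()
# camera looks at (.45,-.32,.1) ; camera dir -toolY ; keep xang
for xa in (-37,):
    a=np.radians(xa)
    yv=np.array([np.sin(a),-np.cos(a)])
    print(delta(st,[.455-.0*yv[0],-.315-.0*yv[1],.27],a))
E
```

```text
area [  147   163   153   153 15071]
[ 0.50310852  0.00349964 -0.34031055] 1.2282425368551761
pin [0.5182 0.1361 0.042 ] [array([183.5, 219. ]), array([333.6, 176.4])]
end [ 0.5843 -0.1024  0.097 ] [array([275.3, 188.5]), array([239. , 201.2])]
post [0.4192 0.1711 0.162 ] [array([156.8, 257.2]), array([345.4, 108.1])]
post top [ 0.4578 -0.3263  0.1182] [-0.9 -0.  -0.8 -0.1]
t 0.10 pos [ 0.2545 -0.6248  0.2306] xang -67.84 tilt 0.001 F [-0.12 -0.71  0.38] M [-0.03 -0.03  0.01] gap 0.0853 q [ 1.1   0.58  0.02  1.44 -0.02  1.13 -0.06]
(array([-3.000e-04,  1.400e-03, -5.382e-01]), array([-211.3, -302.6,  -39.2]))
```

```bash
python3 - <<'E'
from h import *
st=arm.observe(); print(delta(st,[.53,-.23,.25],np.radians(-37)))
E
```

```text
(array([-3.000e-04,  1.400e-03, -5.382e-01]), array([-261.7, -404.1,  -19.1]))
```

>>> {"fn": "servo_tool", "kwargs": {
  "deltas": [
    [0,0,-0.05,-22,-34,-10,0],
    [0,0,-0.1,-48,-75,-15,0],
    [0,0,-0.17,-78,-120,-19,0],
    [0,0,-0.24,-108,-168,-19,0],
    [0,0,-0.31,-139,-216,-19,0],
    [0,0,-0.38,-170,-264,-19,0],
    [0,0,-0.44,-200,-312,-19,0],
    [0,0,-0.49,-230,-356,-19,0],
    [0,0,-0.538,-252,-390,-19,0],
    [0,0,-0.538,-262,-404,-19,0],
    [0,0,-0.538,-262,-404,-19,0]
  ]
}}

```text
t: 1.48
tool_pos: [0.5298, -0.2293, 0.2496]
orientation: [0.948, -0.317, -0.001, -0.0]
ft_force: [-0.6, -0.8, 0.3]
finger_gap: 0.0856
```

```bash
python3 - <<'E'
from h import *
import pickle
st=show(); im=arm.capture("wrist"); pickle.dump((st,im),open("w1.pkl","wb"))
g=np.clip(im.astype(float)*1.5,0,255).astype(np.uint8)
cv2.imwrite("pics/w1.png",cv2.resize(g,(800,600),interpolation=cv2.INTER_CUBIC)[:,:,::-1])
c=cam("wrist",st); print(proj(c,[[.458,-.326,.12],[.458,-.326,0]])*800/512)
E
```

```text
t 1.48 pos [ 0.5298 -0.2293  0.2496] xang -36.97 tilt 0.002 F [-0.62 -0.76  0.29] M [-0.03  0.06  0.04] gap 0.0856 q [ 0.45  0.42 -0.19  1.67  0.09  1.06 -0.4 ]
[[401.04990636 456.66594693]
 [400.63118718 382.00901434]]
```

View pics/w1.png

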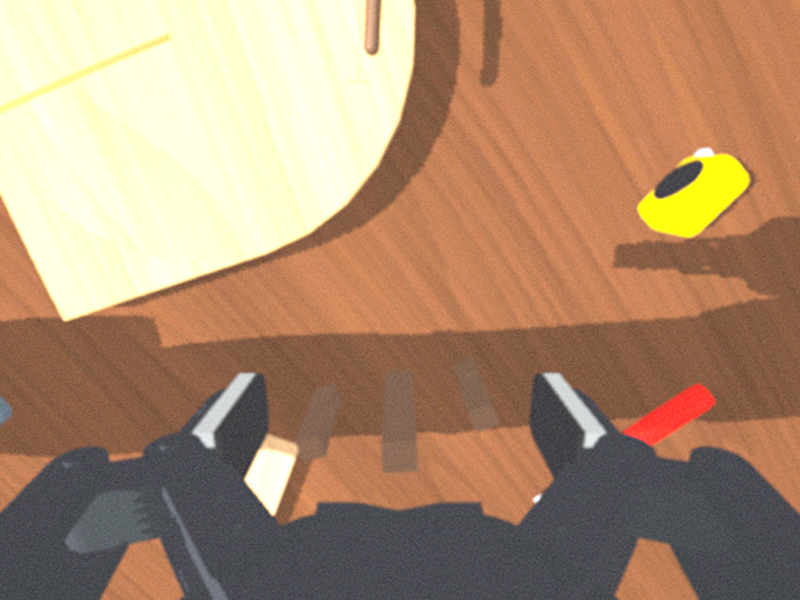

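Wrist view 1: the middle post spans big-picture x 385–415, y 372–472, with its faces about parallel to the tool axes. The rail's ball end is at (372,50) and the tape measure at (695,195).

```bash
python3 - <<'E'
from h import *
import pickle
st,im=pickle.load(open("w1.pkl","rb"))
g=im[230:315,185:330].astype(float); g=np.clip((g-30)*2.2,0,255).astype(np.uint8)
a=cv2.resize(g,None,fx=5,fy=5,interpolation=cv2.INTER_CUBIC)
cv2.imwrite("pics/w1c.png",a[:,:,::-1]); c=cam("wrist",st); print(ray(c,[[372*.64,50*.64]],.097))
E
```

```text
[[ 0.60289448 -0.10426477  0.097     ]]
```

View pics/w1c.png

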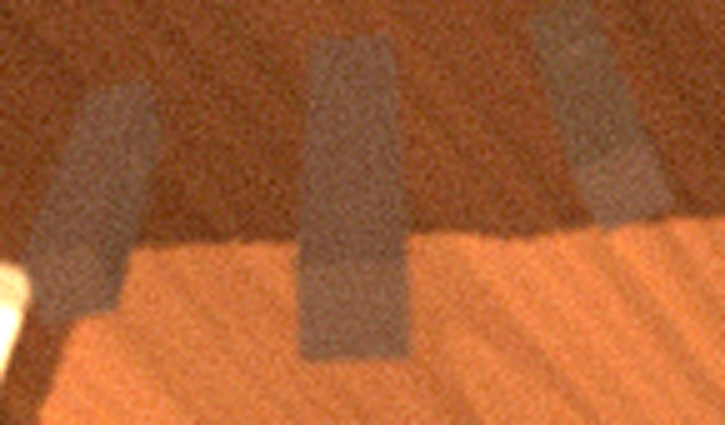

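No slot is visible on the face towards the camera, so the slot should run along tool x. I'll verify that in the scene picture and fit the post's pose from the corners.

```bash
python3 - <<'E'
from h import *
import pickle
from scipy.optimize import least_squares
st,im=pickle.load(open("w1.pkl","rb"))
cw,cs=cam("wrist",st),cam("scene")
px=np.array([[300,257],[405,257],[300,357],[410,357],[312,38],[388,38]])/5+[185-.4,230-.4]
s=.0125
loc=np.array([[-s,-s,.12],[s,-s,.12],[-s,s,.12],[s,s,.12],[-s,-s,0],[s,-s,0]])
def W(x,L): # post frame oriented as tool frame: x along xang, y right-handed down -> plan y = (sin,-cos)
    a=x[2]; return np.c_[x[0]+L[:,0]*np.cos(a)+L[:,1]*np.sin(a), x[1]+L[:,0]*np.sin(a)-L[:,1]*np.cos(a), L[:,2]]
r=least_squares(lambda x:(proj(cw,W(x,loc))-px).ravel(),[.458,-.326,np.radians(-37)])
print(r.x[:2],np.degrees(r.x[2]),r.fun.round(1)); np.save("post.npy",r.x)
im=np.load("pics/scene0.npy"); u0,v0,w,h=100,140,70,85; S=7
g=im[v0:v0+h,u0:u0+w].astype(float); g=np.clip((g-10)*2.6,0,255).astype(np.uint8)
g=cv2.resize(g,None,fx=S,fy=S,interpolation=cv2.INTER_CUBIC)[:,:,::-1].copy()
L=[]
for z0,z1,hw in((.041,.062,.0065),):
    for f in((s,None),(None,-s)):
        for z in(z0,z1):
            for q in(-hw,hw): L.append([f[0] if f[0] else q, f[1] if f[1] else q, z])
L=np.array(L); 
for q,col in zip((proj(cs,W(r.x,L))-[u0-.5,v0-.5])*S,[(0,255,0)]*4+[(255,0,0)]*4): cv2.circle(g,tuple(q.astype(int).tolist()),2,col,-1)
cv2.imwrite("pics/s1c.png",g)
E
```

```text
[ 0.45724337 -0.32422892] -35.79183937140515 [-1.2  0.8  0.8  0.5 -0.4  0.3  0.  -0.1 -0.3 -0.8  1.3 -1.1]
```

View pics/s1c.png

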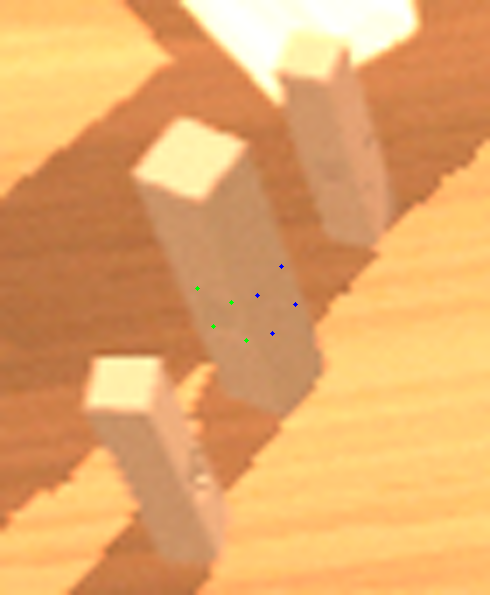

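The slot can't be made out at this resolution. I'll look from the other side and closer, which is also the grasp side.

```bash
python3 - <<'E'
from h import *
st=show(); a=np.radians(-125.8); d=np.array([np.cos(a+np.pi/2),np.sin(a+np.pi/2)])
p=np.load("post.npy")[:2]+.12*d; print(p); print(delta(st,[*p,.19],a))
E
```

```text
t 1.52 pos [ 0.5291 -0.2308  0.2496] xang -37.09 tilt 0.002 F [ 0.66 -1.23  0.79] M [-0.01  0.   -0.05] gap 0.0854 q [ 0.46  0.42 -0.19  1.67  0.09  1.06 -0.4 ]
[ 0.55457103 -0.39442385]
(array([1.6000e-03, 1.0000e-03, 1.5483e+00]), array([119.1, 115.1,  59.5]))
```

>>> {"fn": "servo_tool", "kwargs": {
  "deltas": [
    [0,0,0.17,13,13,7,0],
    [0,0,0.34,26,26,13,0],
    [0,0,0.51,40,39,20,0],
    [0,0,0.68,53,52,27,0],
    [0,0,0.85,66,65,33,0],
    [0,0,1.02,79,78,40,0],
    [0,0,1.19,93,90,47,0],
    [0,0,1.36,106,103,53,0],
    [0,0,1.5,116,112,58,0],
    [0,0,1.548,119,115,59.5,0],
    [0,0,1.548,119,115,59.5,0]
  ]
}}

```text
t: 2.9
tool_pos: [0.5535, -0.3953, 0.1899]
orientation: [-0.456, 0.89, 0.001, -0.001]
ft_force: [-0.4, 0.6, -0.1]
finger_gap: 0.0854
```

```bash
python3 - <<'E'
from h import *
import pickle
st=show(); im=arm.capture("wrist"); pickle.dump((st,im),open("w2.pkl","wb"))
c=cam("wrist",st); uv=proj(c,[[.4572,-.3242,.12],[.4572,-.3242,0]]); print(uv)
m=uv.mean(0); u0,v0=int(m[0]-66),int(max(0,min(m[1]-50,284))); print(u0,v0)
g=np.clip((im[v0:v0+100,u0:u0+132].astype(float)-20)*2.,0,255).astype(np.uint8)
cv2.imwrite("pics/w2.png",cv2.resize(g,None,fx=6,fy=6,interpolation=cv2.INTER_CUBIC)[:,:,::-1])
E
```

```text
t 2.90 pos [ 0.5535 -0.3953  0.1899] xang -125.79 tilt 0.002 F [-0.36  0.63 -0.09] M [ 0.04 -0.02  0.01] gap 0.0854 q [ 0.42  0.63  0.23  1.48 -0.16  1.05 -1.51]
[[253.48007394 329.91302477]
 [253.92867434 263.26429459]]
187 246
```

View pics/w2.png

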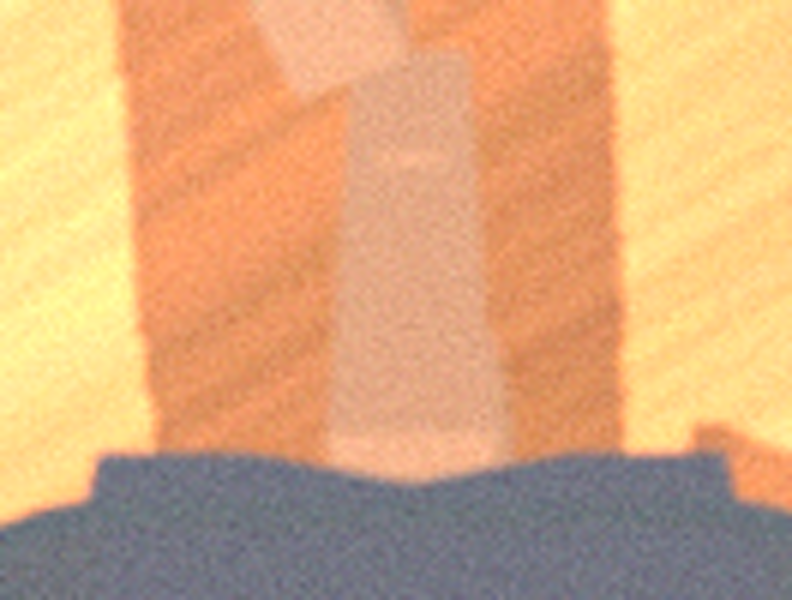

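The slot's lit lower ledge shows at crop (410,158), 13/25 of the face wide and at about 41 mm height, so the slot runs along world −36°. Next I'll refine the post's position from both views and plan the grasp.

```bash
python3 - <<'E'
from h import *
import pickle
from scipy.optimize import least_squares
st1,_=pickle.load(open("w1.pkl","rb")); st2,_=pickle.load(open("w2.pkl","rb"))
c1,c2=cam("wrist",st1),cam("wrist",st2); s=.0125
px1=np.array([[300,257],[405,257],[300,357],[410,357],[312,38],[388,38]])/5+[185-.4,230-.4]
L1=np.array([[-s,-s,.12],[s,-s,.12],[-s,s,.12],[s,s,.12],[-s,-s,0],[s,-s,0]])
px2=np.array([[330,432],[507,432],[470,50]])/6+[187-.4,246-.4]
# view 2 tool x = -126: tool x -> -W-frame y? plan: x2 = dir(-126) = +L y (dir(-36-90)); tool y2 = dir(144)= -L x
def m(xy): xy=np.array(xy); return np.c_[-xy[:,1],xy[:,0],xy[:,2]]
L2=m([[-s,-s,.12],[s,-s,.12],[s,-s,0]])
def W(x,L):
    a=x[2]; return np.c_[x[0]+L[:,0]*np.cos(a)+L[:,1]*np.sin(a), x[1]+L[:,0]*np.sin(a)-L[:,1]*np.cos(a), L[:,2]]
r=least_squares(lambda x:np.r_[(proj(c1,W(x,L1))-px1).ravel(),(proj(c2,W(x,L2))-px2).ravel()],[.457,-.324,-.63])
print(r.x[:2],np.degrees(r.x[2]),r.fun.round(1)); np.save("post.npy",r.x)
st=show(); print(delta(st,[*r.x[:2],.078],r.x[2]-np.pi/2))
E
```

```text
[ 0.45709344 -0.32584513] -36.88580226897691 [-0.9  1.3  1.1  1.3 -0.6  0.7 -0.2  0.7 -0.  -0.5  1.5 -0.5 -0.4 -0.1
 -1.8  0.4 -0.1  0.3]
t 2.95 pos [ 0.5539 -0.3946  0.1901] xang -125.71 tilt 0.002 F [0.09 0.31 0.63] M [ 0.06 -0.06  0.  ] gap 0.0853 q [ 0.42  0.63  0.23  1.48 -0.16  1.05 -1.51]
(array([ 0.0019, -0.0005,  0.0205]), array([  0.6, 118.6, 112.3]))
```

>>> {"fn": "servo_tool", "kwargs": {
  "deltas": [
    [0,0,0.01,0.5,40,0,0],
    [0,0,0.01,0.5,85,0,0],
    [0,0,0.01,0.5,118.5,0,0],
    [0,0,0.01,0.5,118.5,20,0],
    [0,0,0.01,0.5,118.5,55,0],
    [0,0,0.01,0.5,118.5,90,0],
    [0,0,0.01,0.5,118.5,112,0],
    [0,0,0.01,0.5,118.5,112,0]
  ]
}}

```text
t: 3.95
tool_pos: [0.4565, -0.3249, 0.0775]
orientation: [-0.453, 0.892, 0.002, -0.001]
ft_force: [0.2, 0.7, 0.6]
finger_gap: 0.0852
```

>>> {"fn": "servo_tool", "kwargs": {
  "deltas": [
    [0,0,0,0,0,0,0.4],
    [0,0,0,0,0,0,0.6],
    [0,0,0,0,0,0,0.8],
    [0,0,0,0,0,0,1],
    [0,0,0,0,0,0,1],
    [0,0,0,0,0,0,1]
  ],
  "force": 40
}}

```text
t: 4.7
tool_pos: [0.4568, -0.3251, 0.0782]
orientation: [-0.453, 0.892, 0.001, -0.001]
ft_force: [-1.2, 2.0, 6.2]
finger_gap: 0.0245
```

```bash
python3 - <<'E'
from h import *
st=show()
t=np.load("top.npy"); e=ray(cam("top"),[[276,181]],.097); print(t,e)
E
```

```text
t 4.70 pos [ 0.4568 -0.3251  0.0782] xang -126.18 tilt 0.003 F [-1.2   2.04  6.22] M [ 0.23  0.13 -0.07] gap 0.0245 q [ 0.41  0.6   0.19  1.92 -0.18  0.64 -1.48]
[ 0.50310852  0.00349964 -0.34031055] [[ 0.60349569 -0.10459788  0.097     ]]
```

```bash
python3 - <<'E'
from h import *
st=show(); print(delta(st,[.572,-.143,.2],np.radians(-39.5)))
E
```

```text
t 4.70 pos [ 0.4568 -0.3251  0.0782] xang -126.18 tilt 0.003 F [-1.2   2.04  6.22] M [ 0.23  0.13 -0.07] gap 0.0245 q [ 0.41  0.6   0.19  1.92 -0.18  0.64 -1.48]
(array([ 0.0028,  0.0024, -1.5128]), array([-215. ,   14.9, -121.8]))
```

>>> {"fn": "servo_tool", "kwargs": {
  "deltas": [
    [0,0,0,0,0,-15,1],
    [0,0,0,0,0,-45,1],
    [0,0,0,0,0,-85,1],
    [0,0,0,0,0,-115,1],
    [0,0,0,0,0,-122,1],
    [0,0,0,0,0,-122,1]
  ]
}}

```text
t: 5.45
tool_pos: [0.457, -0.3251, 0.2001]
orientation: [-0.453, 0.892, 0.001, -0.001]
ft_force: [0.2, 1.0, -2.4]
finger_gap: 0.0247
```

>>> {"fn": "servo_tool", "kwargs": {
  "deltas": [
    [0,0,-0.13,-18,1,0,1],
    [0,0,-0.28,-40,3,0,1],
    [0,0,-0.44,-63,4,0,1],
    [0,0,-0.6,-86,6,0,1],
    [0,0,-0.76,-108,7,0,1],
    [0,0,-0.92,-131,9,0,1],
    [0,0,-1.08,-154,10,0,1],
    [0,0,-1.24,-176,12,0,1],
    [0,0,-1.38,-196,14,0,1],
    [0,0,-1.47,-209,15,0,1],
    [0.002,0.002,-1.512,-215,15,0,1],
    [0.002,0.002,-1.512,-215,15,0,1]
  ]
}}

```text
t: 6.95
tool_pos: [0.5713, -0.1426, 0.1991]
orientation: [0.941, -0.338, -0.001, -0.0]
ft_force: [0.3, -0.0, -3.3]
finger_gap: 0.0247
```

```bash
python3 - <<'E'
from h import *
import pickle
st=show(); im=arm.capture("wrist"); pickle.dump((st,im),open("w3.pkl","wb"))
cv2.imwrite("pics/w3.png",cv2.resize(im,(800,600),interpolation=cv2.INTER_CUBIC)[:,:,::-1])
E
```

```text
t 6.95 pos [ 0.5713 -0.1426  0.1991] xang -39.56 tilt 0.002 F [ 0.27 -0.04 -3.31] M [-0.02 -0.04 -0.01] gap 0.0247 q [ 0.28  0.48 -0.18  1.71  0.1   0.96 -0.62]
```

View pics/w3.png

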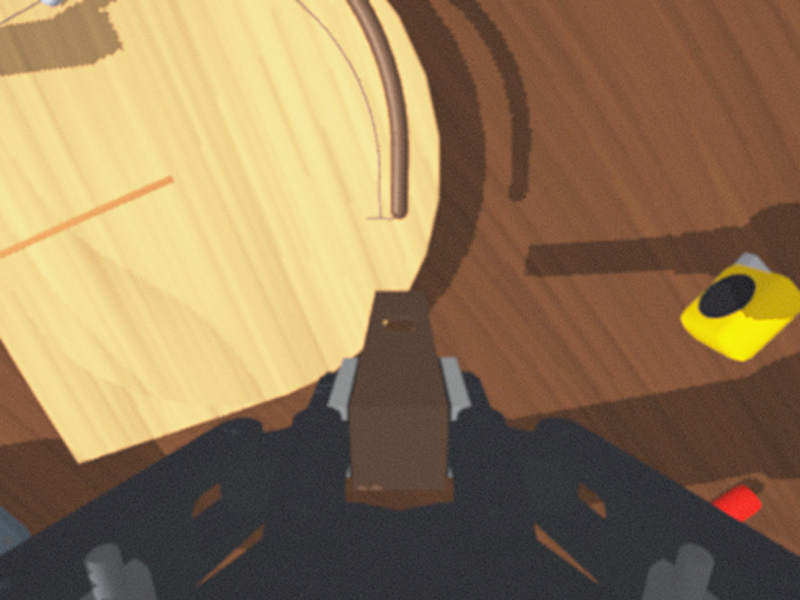

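Wrist view 3: the post is held straight, with its slot face at (400,325) facing the rail. The rail's ball end is at (400,215) and it runs up to (360,0) over pale wood. I'll extract the rail edges and check the camera's bias on the held post.

```bash
cat > rail.py <<'E'
from h import *
import pickle
from scipy.optimize import least_squares
def rail_plan(s,b):
    """s: metres back from free end tip-of-straight (ball centre) along axis; b spring (rad). Top frame, ideal + spring about arc 35deg. returns xy, travel heading (towards pin)"""
    s=np.atleast_1d(s).astype(float); r=.13; L=r*np.radians(110)
    out=np.empty((len(s),2)); h=np.empty(len(s))
    a0=np.radians(-20); d=np.array([np.cos(a0+np.pi/2),np.sin(a0+np.pi/2)]); e=r*np.array([np.cos(a0),np.sin(a0)])
    k=s<.03; out[k]=e-d*(.03-s[k])[:,None]; h[k]=a0+np.pi/2
    k=(s>=.03)&(s<.03+L); a=a0+(s[k]-.03)/r; out[k]=r*np.c_[np.cos(a),np.sin(a)]; h[k]=a+np.pi/2
    k=s>=.03+L; out[k]=np.c_[-(s[k]-.03-L),np.full(k.sum(),.13)]; h[k]=np.pi
    m=s<.03+r*np.radians(55); c=r*np.array([np.cos(np.radians(35)),np.sin(np.radians(35))])
    out[m]=(out[m]-c)@rz(b).T+c; h[m]+=b
    return out,h
def rail_world(s,x):  # x: px,py,yaw,b
    p,h=rail_plan(s,x[3]); return p@rz(x[2]).T+x[:2],h+x[2]
def edges(im,c,x,ss,half=9):
    """sub-pixel rail mid points along normals of the predicted axis"""
    g=cv2.GaussianBlur(cv2.cvtColor(im,cv2.COLOR_RGB2GRAY),(0,0),.8).astype(np.float32); res=[]
    P,h=rail_world(ss,x); N=np.c_[-np.sin(h),np.cos(h)]
    uv=proj(c,np.c_[P,np.full(len(P),.097)]); un=proj(c,np.c_[P+N*.001,np.full(len(P),.097)])
    for i,(q,n) in enumerate(zip(uv,un-uv)):
        w=np.linalg.norm(n); n=n/w; 
        if not(12<q[0]<500 and 12<q[1]<372): continue
        t=np.arange(-half*w,half*w+.1,.25); l=q+t[:,None]*n   # +-half mm
        v=cv2.remap(g,l[:,0].astype(np.float32)[None],l[:,1].astype(np.float32)[None],cv2.INTER_LINEAR,borderMode=cv2.BORDER_REPLICATE)[0]
        hi=np.percentile(v,90); lo=np.percentile(v,10); d=v<(hi+lo)/2
        if hi-lo<40: continue
        n_,lab,stt,_=cv2.connectedComponentsWithStats(d.astype(np.uint8)[None]); 
        if n_<2: continue
        k=1+stt[1:,2].argmax(); a,b_=stt[k,0],stt[k,0]+stt[k,2]
        wd=(b_-a)*.25/w
        if a==0 or b_>=len(t) or not 7<wd<14: continue
        mid=(t[a]+t[b_-1])/2; res.append((ss[i],*(q+mid*n),wd,mid/w))
    return np.array(res)
E
python3 - <<'E'
from rail import *
st,im=pickle.load(open("w3.pkl","rb")); c=cam("wrist",st); t=np.load("top.npy")
x=np.array([t[0]+.018*np.cos(t[2]),t[1]+.018*np.sin(t[2]),t[2],0])
ss=np.arange(.004,.34,.006)
for it in range(5):
    E=edges(im,c,x,ss,half=12 if it<3 else 9)
    print(len(E),E[:,4].round(1).tolist() if it in(0,4) else "",E[:,3].round(1).tolist() if it==4 else "")
    # move axis points: residual = normal distance in px of measured mid to predicted
    def f(y):
        P,h=rail_world(E[:,0],y); z=np.full(len(P),.097); uv=proj(c,np.c_[P,z]); un=proj(c,np.c_[P-.001*np.c_[-np.sin(h),np.cos(h)],z])-uv
        un/=np.linalg.norm(un,axis=1)[:,None]; return np.r_[((E[:,1:3]-uv)*un).sum(1),(y[2]-t[2])*20,y[3]*20,np.dot(y[:2]-x[:2],[np.cos(x[2]),np.sin(x[2])])*0]
    r=least_squares(f,x,loss="soft_l1",x_scale=[.01,.01,.05,.05]); x=r.x
print(x,np.degrees(x[2:]),r.fun.round(2).tolist()); np.save("rail.npy",x)
d=x[:2]-t[:2]; print("shift in top frame mm",(rz(-t[2])@d*1e3).round(1),"swing",np.degrees(x[2]-t[2]))
print("end",rail_world([0],x))
# held post check
T=R.from_quat(st["orientation"]).as_matrix()
L=np.array([[-.0125,-.0125,.0782],[.0125,-.0125,.0782],[-.0125,-.0125,-.0418],[.0125,-.0125,-.0418]])
print((proj(c,L@T.T+st["tool_pos"])/.64).round(1).tolist())
E
```

```text
17 [2.0, 1.9, 1.8, 1.8, 1.8, 1.6, 1.2, 0.7, 0.4, 0.0, -0.1, -0.6, -0.9, -1.4, -1.6, -2.1, -2.4] 
16  
16  
16  
16 [-0.0, 0.0, -0.0, 0.0, -0.0, 0.0, -0.0, -0.1, -0.1, 0.1, -0.1, 0.1, 0.0, 0.0, 0.1, -0.1] [9.0, 9.2, 9.1, 9.2, 9.2, 9.3, 9.3, 9.2, 9.2, 9.3, 9.4, 9.4, 9.3, 9.4, 9.6, 9.3]
[ 0.52395307  0.00385945 -0.3452655  -0.00495495] [-19.78225619  -0.28389795] [-0.0, -0.06, 0.01, -0.05, 0.02, -0.04, 0.03, 0.1, 0.17, -0.13, 0.08, -0.09, -0.01, -0.05, -0.09, 0.12, -0.1, -0.1, -0.0]
shift in top frame mm [19.5  7.3] swing -0.2838980863398445
end (array([[ 0.60396461, -0.10215494]]), array([0.87151002]))
[[375.3, 291.8], [424.4, 291.8], [351.2, 409.8], [451.0, 409.7]]
```

```bash
python3 - <<'E'
from rail import *
st,im=pickle.load(open("w3.pkl","rb"))
cr=im[170:330,200:315]; g=np.clip(cr.astype(float)*1.7,0,255).astype(np.uint8)
cv2.imwrite("pics/w3c.png",cv2.resize(g,None,fx=3.7,fy=3.7,interpolation=cv2.INTER_CUBIC)[:,:,::-1])
G=cv2.cvtColor(im,cv2.COLOR_RGB2GRAY).astype(int)
for r in (186,189,192,196,200,206,212): print(r,G[r,228:286].tolist())
E
```

```text
186 [220, 219, 218, 220, 221, 220, 223, 221, 221, 220, 218, 196, 155, 131, 125, 122, 126, 133, 134, 135, 136, 136, 134, 138, 137, 137, 141, 141, 132, 136, 136, 137, 132, 105, 85, 69, 65, 72, 68, 70, 69, 69, 69, 67, 62, 62, 72, 68, 72, 68, 69, 69, 69, 75, 61, 73, 69, 83]
189 [223, 220, 218, 219, 220, 222, 223, 222, 224, 221, 210, 167, 104, 74, 71, 71, 75, 69, 71, 66, 69, 71, 73, 68, 69, 69, 69, 69, 69, 72, 75, 69, 67, 69, 71, 71, 71, 70, 76, 79, 73, 73, 71, 70, 68, 61, 69, 70, 60, 71, 70, 69, 72, 77, 81, 88, 88, 95]
192 [225, 223, 222, 220, 219, 219, 219, 223, 224, 217, 183, 121, 75, 70, 69, 70, 73, 71, 72, 73, 69, 74, 70, 71, 73, 68, 71, 72, 72, 70, 69, 73, 69, 73, 79, 71, 72, 73, 77, 75, 71, 71, 76, 69, 74, 67, 63, 65, 69, 71, 68, 77, 92, 101, 102, 98, 99, 97]
196 [225, 226, 224, 222, 221, 219, 218, 218, 216, 186, 127, 77, 71, 70, 75, 68, 75, 69, 71, 73, 69, 74, 74, 69, 73, 74, 70, 69, 75, 75, 68, 70, 72, 73, 73, 71, 74, 72, 74, 74, 77, 66, 77, 69, 72, 73, 71, 77, 72, 87, 92, 97, 101, 99, 100, 100, 97, 102]
200 [222, 222, 225, 226, 224, 224, 223, 218, 189, 131, 82, 73, 73, 71, 69, 73, 75, 77, 69, 76, 76, 72, 74, 68, 75, 72, 73, 72, 77, 71, 78, 75, 75, 68, 71, 73, 78, 74, 73, 74, 74, 72, 73, 75, 70, 66, 79, 86, 93, 88, 92, 94, 91, 99, 99, 93, 93, 98]
206 [221, 220, 219, 221, 223, 226, 221, 185, 116, 72, 70, 66, 72, 70, 72, 76, 98, 135, 155, 140, 95, 77, 72, 62, 69, 69, 69, 68, 67, 68, 71, 68, 69, 68, 64, 68, 69, 72, 74, 75, 68, 71, 75, 77, 73, 68, 73, 84, 95, 99, 93, 97, 90, 93, 92, 91, 90, 94]
212 [224, 223, 223, 221, 219, 204, 159, 100, 66, 67, 72, 70, 69, 70, 74, 72, 75, 72, 72, 73, 77, 69, 75, 76, 71, 69, 71, 77, 70, 70, 77, 69, 73, 72, 75, 78, 73, 79, 70, 77, 74, 71, 76, 72, 71, 74, 67, 78, 81, 84, 98, 93, 98, 91, 95, 96, 99, 95]
```

View pics/w3c.png

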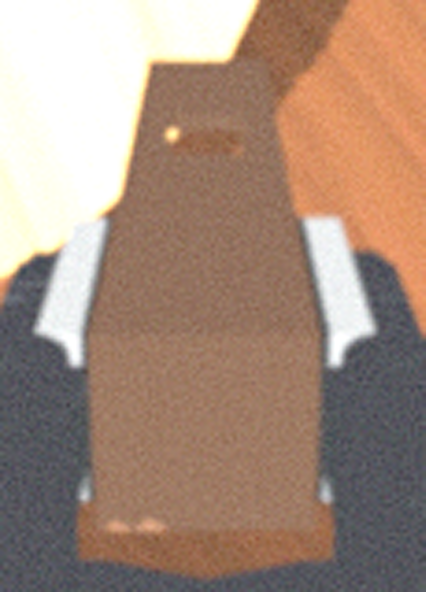

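The held post matches its prediction to under 0.5 px, and the rail fit residual is about 0.1 px. Going to a standoff 40 mm short of the rail end, at working height.

```bash
python3 - <<'E'
from rail import *
st=show(); print(delta(st,[.5782,-.1328,.1265],np.radians(-40.1)))
E
```

```text
t 7.00 pos [ 0.5712 -0.1431  0.1994] xang -39.64 tilt 0.002 F [ 0.43  0.84 -3.16] M [-0.07 -0.03 -0.02] gap 0.0244 q [ 0.28  0.48 -0.18  1.71  0.1   0.96 -0.62]
(array([0.001 , 0.0018, 0.008 ]), array([ -1.1, -12.5,  72.9]))
```

>>> {"fn": "servo_tool", "kwargs": {
  "deltas": [
    [0.001,0.002,0.008,-0.2,-2,10,1],
    [0.001,0.002,0.008,-0.5,-5,30,1],
    [0.001,0.002,0.008,-0.8,-8,50,1],
    [0.001,0.002,0.008,-1.1,-11,67,1],
    [0.001,0.002,0.008,-1.1,-12.5,73,1],
    [0.001,0.002,0.008,-1.1,-12.5,73,1]
  ]
}}

```text
t: 7.75
tool_pos: [0.5781, -0.1327, 0.1261]
orientation: [0.939, -0.343, -0.0, 0.0]
ft_force: [0.1, -0.2, -2.5]
finger_gap: 0.0245
```

```bash
cat > look.py <<'E'
from rail import *
# averaged look: n captures with mean pose; fits rail (prior on parameters), saves rail.npy; prints forces
def look(n=5,fit=True,smin=.004,smax=.34,save=None,w=1.):
    S=[];I=[]
    for _ in range(n): S.append(arm.observe()); I.append(arm.capture("wrist"))
    S.append(arm.observe())
    st=dict(S[0]); st["tool_pos"]=np.mean([s["tool_pos"] for s in S],0); q=np.array([s["orientation"] for s in S]); q*=np.sign(q@q[0])[:,None]; q=q.mean(0); st["orientation"]=q/np.linalg.norm(q)
    F=np.mean([s["ft_force"] for s in S],0); M=np.mean([s["torque"] for s in S],0)
    T=R.from_quat(st["orientation"]).as_matrix(); xa=np.degrees(np.arctan2(T[1,0],T[0,0]))
    print("t %.2f mean pos %s sd %s xang %.2f rv-tilt %s F %s Ftool %s M %s"%(S[-1]["t"],st["tool_pos"].round(4),(np.std([s["tool_pos"] for s in S],0)*1e3).round(2),xa,T[:2,2].round(4),F.round(2),(T.T@F).round(2),M.round(3)))
    im=np.mean(I,0).astype(np.uint8)
    if save: pickle.dump((st,im),open(save,"wb"))
    x=np.load("rail.npy"); c=cam("wrist",st)
    if fit:
        x0=x.copy()
        for it in range(4):
            E=edges(im,c,x,np.arange(smin,smax,.004),half=9)
            def f(y):
                P,h=rail_world(E[:,0],y); z=np.full(len(P),.097); uv=proj(c,np.c_[P,z]); un=proj(c,np.c_[P-.001*np.c_[-np.sin(h),np.cos(h)],z])-uv
                un/=np.linalg.norm(un,axis=1)[:,None]; return np.r_[((E[:,1:3]-uv)*un).sum(1),(y-x0)/[.002,.002,.02,.02]*w]
            r=least_squares(f,x,loss="soft_l1",x_scale=[.01,.01,.05,.05]); x=r.x
        print("rail",x.round(4),"n",len(E),"s %.3f..%.3f"%(E[:,0].min(),E[:,0].max()),"rms px %.2f"%np.sqrt((r.fun[:-4]**2).mean()))
        np.save("rail.npy",x)
    # slot offset of the post relative to the rail
    ss=np.linspace(-.05,.35,4001); P,h=rail_world(ss,x); d=np.linalg.norm(P-st["tool_pos"][:2],axis=1); k=d.argmin()
    n_=np.array([-np.sin(h[k]),np.cos(h[k])]); print("s %.4f lateral(left+) %.2f mm yaw err %.2f deg  foot over wood %.1f"%(ss[k],(st["tool_pos"][:2]-P[k])@n_*1e3,(xa+90-np.degrees(h[k])+180)%360-180,st["tool_pos"][2]*1e3-78.2-42))
    return st,im,x
def go(ss,z=.1265,lat=0.,dyaw=0.,off=(0,0)):
    """print tool-delta rows for stations ss along the rail"""
    x=np.load("rail.npy"); st=arm.observe(); P,h=rail_world(ss,x)
    for s,p,a in zip(ss,P,h):
        n_=np.array([-np.sin(a),np.cos(a)]); rv,d=delta(st,[*(p+n_*lat*1e-3),z],a-np.pi/2+np.radians(dyaw)); print("%.3f"%s,rv.round(3).tolist()+d.round(1).tolist()+[1])
E
python3 - <<'E'
from look import *
st,im,x=look(5,save="w4.pkl")
E=rail_world([0],x); print(E)
cv2.imwrite("pics/w4.png",cv2.resize(im,(800,600),interpolation=cv2.INTER_CUBIC)[:,:,::-1])
E
```

```text
t 8.00 mean pos [ 0.5785 -0.1329  0.1268] sd [0.16 0.09 0.35] xang -40.11 rv-tilt [ 0.0008 -0.0003] F [ 0.36  0.08 -2.47] Ftool [ 0.22 -0.29  2.47] M [ 0.005  0.002 -0.019]
rail [ 0.5239  0.0038 -0.3462 -0.0054] n 10 s 0.004..0.084 rms px 0.08
s -0.0398 lateral(left+) -0.42 mm yaw err 0.03 deg  foot over wood 6.6
(array([[ 0.60378693, -0.10224469]]), array([0.8701626]))
```

View pics/w4.png

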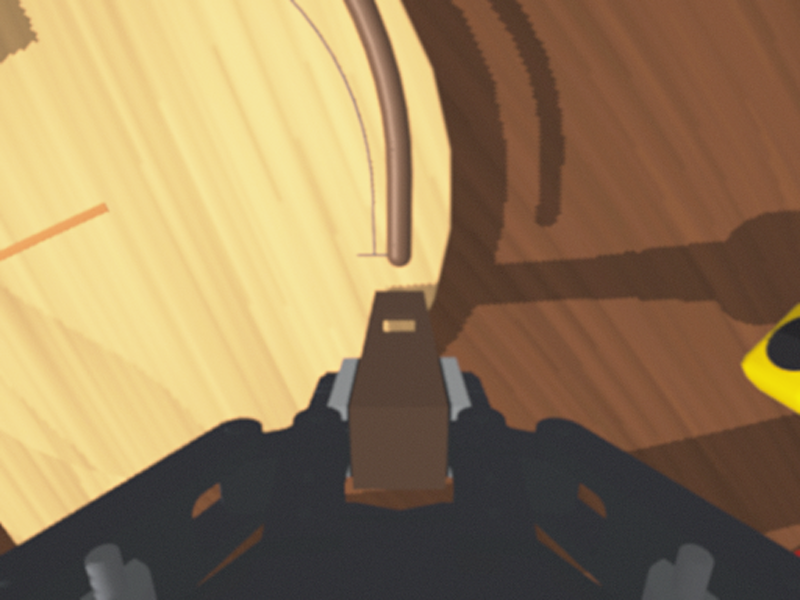

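Wrist view 4: the slot's lit ledge spans x 383–416 at y=325 and the rail's ball end is at (400,262), well aligned. Now threading gently.

```bash
python3 - <<'E'
from look import *
st,im=pickle.load(open("w4.pkl","rb")); print("tip",ray(cam("wrist",st),[[400*.64,266*.64]],.097))
go([-.032,-.026,-.021,-.018,-.015,-.012,-.009,-.006,-.004])
E
```

```text
tip [[ 0.60109149 -0.10598034  0.097     ]]
-0.032 [-0.0, -0.001, 0.001, -0.5, -7.8, 0.5, 1]
-0.026 [-0.0, -0.001, 0.001, -0.5, -13.8, 0.5, 1]
-0.021 [-0.0, -0.001, 0.001, -0.5, -18.8, 0.5, 1]
-0.018 [-0.0, -0.001, 0.001, -0.4, -21.8, 0.5, 1]
-0.015 [-0.0, -0.001, 0.001, -0.4, -24.8, 0.5, 1]
-0.012 [-0.0, -0.001, 0.001, -0.4, -27.8, 0.5, 1]
-0.009 [-0.0, -0.001, 0.001, -0.4, -30.8, 0.5, 1]
-0.006 [-0.0, -0.001, 0.001, -0.4, -33.8, 0.5, 1]
-0.004 [-0.0, -0.001, 0.001, -0.4, -35.8, 0.5, 1]
```

>>> {"fn": "servo_tool", "kwargs": {
  "deltas": [
    [0,-0.001,0.001,-0.5,-7.8,0.5,1],
    [0,-0.001,0.001,-0.5,-13.8,0.5,1],
    [0,-0.001,0.001,-0.5,-18.8,0.5,1],
    [0,-0.001,0.001,-0.4,-21.8,0.5,1],
    [0,-0.001,0.001,-0.4,-24.8,0.5,1],
    [0,-0.001,0.001,-0.4,-24.8,0.5,1]
  ]
}}

```text
t: 8.75
tool_pos: [0.5943, -0.1135, 0.1265]
orientation: [0.939, -0.343, 0.0, -0.0]
ft_force: [0.7, 0.7, -2.8]
finger_gap: 0.0248
```

```bash
python3 - <<'E'
from look import *
look(3,w=3); go([-.012,-.009,-.006,-.003,0,.003,.006])
E
```

```text
t 8.90 mean pos [ 0.5941 -0.1138  0.1265] sd [0.09 0.15 0.01] xang -40.17 rv-tilt [0.0003 0.0002] F [ 0.41  0.23 -2.29] Ftool [ 0.17 -0.44  2.29] M [-0.001 -0.029  0.008]
rail [ 0.524   0.0039 -0.3454 -0.005 ] n 10 s 0.012..0.112 rms px 0.45
s -0.0152 lateral(left+) 0.04 mm yaw err -0.09 deg  foot over wood 6.3
-0.012 [-0.0, -0.0, -0.002, 0.0, -3.4, 0.0, 1]
-0.009 [-0.0, -0.0, -0.002, -0.0, -6.4, 0.0, 1]
-0.006 [-0.0, -0.0, -0.002, -0.0, -9.4, 0.0, 1]
-0.003 [-0.0, -0.0, -0.002, -0.0, -12.4, 0.0, 1]
0.000 [-0.0, -0.0, -0.002, -0.0, -15.4, 0.0, 1]
0.003 [-0.0, -0.0, -0.002, -0.0, -18.4, 0.0, 1]
0.006 [-0.0, -0.0, -0.002, -0.0, -21.4, 0.0, 1]
```

>>> {"fn": "servo_tool", "kwargs": {
  "deltas": [
    [0,0,-0.002,0,-3.4,0,1],
    [0,0,-0.002,0,-6.4,0,1],
    [0,0,-0.002,0,-9.4,0,1],
    [0,0,-0.002,0,-12.4,0,1],
    [0,0,-0.002,0,-12.4,0,1]
  ]
}}

```text
t: 9.52
tool_pos: [0.6023, -0.1041, 0.1265]
orientation: [0.94, -0.342, 0.0, -0.0]
ft_force: [-1.0, 0.4, -3.5]
finger_gap: 0.0245
```

```bash
python3 - <<'E'
from look import *
st,im,x=look(4,w=.3,save="w5.pkl")
E=edges(im,cam("wrist",st),x,np.arange(.004,.34,.006)); print(E[:,[0,3,4]].round(3).tolist())
go([0,.003,.006,.01,.014,.018,.022,.026])
E
```

```text
t 9.72 mean pos [ 0.602  -0.1044  0.1265] sd [0.12 0.2  0.02] xang -40.06 rv-tilt [0.0002 0.0001] F [-0.05 -0.16 -2.67] Ftool [0.06 0.16 2.67] M [-0.021  0.009 -0.03 ]
rail [ 0.524   0.004  -0.3441 -0.0049] n 27 s 0.008..0.128 rms px 0.11
s -0.0033 lateral(left+) 0.02 mm yaw err -0.07 deg  foot over wood 6.3
[[0.022, 8.353, -4.437], [0.028, 9.35, 0.044], [0.034, 9.267, 0.115], [0.04, 9.486, 0.034], [0.046, 9.403, 0.104], [0.052, 9.321, -0.123], [0.058, 9.387, 0.02], [0.064, 9.45, -0.131], [0.07, 9.368, -0.064], [0.076, 9.429, -0.071], [0.082, 9.345, -0.009], [0.088, 9.403, -0.018], [0.094, 9.457, -0.029], [0.1, 9.51, -0.042], [0.106, 9.56, -0.054], [0.112, 9.609, -0.068], [0.118, 9.523, -0.014], [0.124, 9.571, 0.106]]
0.000 [-0.0, -0.0, -0.001, -0.0, -3.5, 0.0, 1]
0.003 [-0.0, -0.0, -0.001, -0.0, -6.5, 0.0, 1]
0.006 [-0.0, -0.0, -0.001, -0.1, -9.5, 0.0, 1]
0.010 [-0.0, -0.0, -0.001, -0.1, -13.5, 0.0, 1]
0.014 [-0.0, -0.0, -0.001, -0.1, -17.5, 0.0, 1]
0.018 [-0.0, -0.0, -0.001, -0.1, -21.5, 0.0, 1]
0.022 [-0.0, -0.0, -0.001, -0.1, -25.5, 0.0, 1]
0.026 [-0.0, -0.0, -0.001, -0.1, -29.5, 0.0, 1]
```

>>> {"fn": "servo_tool", "kwargs": {
  "deltas": [
    [0,0,-0.001,0,-3.5,0,1],
    [0,0,-0.001,0,-6.5,0,1],
    [0,0,-0.001,-0.1,-9.5,0,1],
    [0,0,-0.001,-0.1,-13.5,0,1],
    [0,0,-0.001,-0.1,-17.5,0,1],
    [0,0,-0.001,-0.1,-21.5,0,1],
    [0,0,-0.001,-0.1,-21.5,0,1]
  ]
}}

```text
t: 10.6
tool_pos: [0.6159, -0.0876, 0.1265]
orientation: [0.94, -0.342, 0.0, -0.0]
ft_force: [0.3, -0.3, -3.4]
finger_gap: 0.0245
```

```bash
sed -i 's/d=v<(hi+lo)\/2/d=v<(hi+lo)\/2/' rail.py; python3 - <<'E'
from look import *
look(4,w=.3,smin=.045); go([.021,.024,.028,.032,.036,.040,.044,.048,.052],lat=.25)
E
```

```text
t 10.80 mean pos [ 0.6157 -0.0881  0.1265] sd [0.13 0.26 0.02] xang -40.01 rv-tilt [ 0.0001 -0.    ] F [-0.27 -0.2  -2.27] Ftool [-0.07  0.32  2.27] M [-0.017 -0.011 -0.026]
rail [ 0.5241  0.0045 -0.343  -0.0034] n 29 s 0.045..0.161 rms px 0.46
s 0.0174 lateral(left+) 0.02 mm yaw err -0.17 deg  foot over wood 6.3
0.021 [0.0, -0.0, -0.003, -0.3, -3.9, 0.0, 1]
0.024 [0.0, -0.0, -0.003, -0.3, -6.9, 0.0, 1]
0.028 [0.0, -0.0, -0.003, -0.3, -10.9, 0.0, 1]
0.032 [0.0, -0.0, -0.019, -0.4, -14.9, 0.0, 1]
0.036 [0.0, -0.0, -0.049, -0.5, -18.9, 0.0, 1]
0.040 [0.0, -0.0, -0.08, -0.8, -22.8, 0.0, 1]
0.044 [0.0, -0.0, -0.111, -1.1, -26.8, 0.0, 1]
0.048 [0.0, -0.0, -0.142, -1.6, -30.8, 0.0, 1]
0.052 [0.0, -0.0, -0.172, -2.3, -34.7, 0.0, 1]
```

>>> {"fn": "servo_tool", "kwargs": {
  "deltas": [
    [0,0,-0.003,-0.3,-3.9,0,1],
    [0,0,-0.003,-0.3,-6.9,0,1],
    [0,0,-0.003,-0.3,-10.9,0,1],
    [0,0,-0.019,-0.4,-14.9,0,1],
    [0,0,-0.049,-0.5,-18.9,0,1],
    [0,0,-0.08,-0.8,-22.8,0,1],
    [0,0,-0.08,-0.8,-22.8,0,1]
  ]
}}

```text
t: 11.68
tool_pos: [0.6298, -0.07, 0.1264]
orientation: [0.953, -0.304, 0.0, -0.0]
ft_force: [1.2, 0.3, -2.0]
finger_gap: 0.0247
```

```bash
python3 - <<'E'
from look import *
st,im,x=look(4,w=.3,smin=.066,save="w6.pkl"); 
E=edges(im,cam("wrist",st),x,np.arange(.066,.34,.006)); print(E[:,[0,3,4]].round(2).tolist())
go([.044,.048,.052,.056,.060,.064,.068,.072,.076],lat=.3)
E
```

```text
t 11.88 mean pos [ 0.6296 -0.0704  0.1265] sd [0.11 0.25 0.03] xang -35.45 rv-tilt [-0.     -0.0001] F [ 0.06 -0.21 -2.19] Ftool [0.17 0.13 2.19] M [-0.014 -0.002  0.015]
rail [ 0.5256 -0.0011 -0.3331 -0.0488] n 43 s 0.070..0.254 rms px 0.67
s 0.0444 lateral(left+) 0.22 mm yaw err 0.09 deg  foot over wood 6.3
[[0.07, 9.73, 0.11], [0.08, 9.35, -0.11], [0.08, 9.27, -0.03], [0.09, 9.35, -0.18], [0.1, 9.43, -0.02], [0.1, 9.36, -0.09], [0.11, 9.43, 0.06], [0.11, 9.36, -0.01], [0.12, 9.28, 0.06], [0.13, 9.49, 0.14], [0.13, 9.42, 0.06], [0.14, 9.48, 0.06], [0.14, 9.54, 0.05], [0.15, 9.47, 0.12], [0.16, 9.49, 0.08], [0.16, 9.69, 0.01], [0.17, 11.7, -1.07], [0.18, 9.75, -0.06], [0.19, 11.94, 1.15], [0.2, 9.71, -0.01], [0.2, 9.8, -0.11], [0.21, 9.9, 0.05], [0.22, 10.01, -0.03], [0.22, 9.99, 0.08], [0.23, 10.12, 0.02], [0.25, 10.33, 0.02], [0.25, 10.38, 0.07]]
0.044 [0.0, -0.0, 0.004, -0.1, 0.1, 0.0, 1]
0.048 [0.0, -0.0, -0.027, -0.2, -3.9, 0.0, 1]
0.052 [0.0, -0.0, -0.058, -0.4, -7.8, 0.0, 1]
0.056 [0.0, -0.0, -0.088, -0.6, -11.8, 0.0, 1]
0.060 [0.0, -0.0, -0.119, -1.1, -15.8, -0.0, 1]
0.064 [0.0, -0.0, -0.15, -1.6, -19.7, -0.0, 1]
0.068 [0.0, -0.0, -0.18, -2.2, -23.7, -0.0, 1]
0.072 [0.0, -0.0, -0.211, -3.0, -27.6, -0.0, 1]
0.076 [0.0, -0.0, -0.242, -3.9, -31.5, -0.0, 1]
```

The bend's middle is now visible. The spring fits at −2.8°, as the spec suggests, and residuals are about 0.1 mm. Continuing around the bend.

>>> {"fn": "servo_tool", "kwargs": {
  "deltas": [
    [0,0,-0.027,-0.2,-3.9,0,1],
    [0,0,-0.058,-0.4,-7.8,0,1],
    [0,0,-0.088,-0.6,-11.8,0,1],
    [0,0,-0.119,-1.1,-15.8,0,1],
    [0,0,-0.15,-1.6,-19.7,0,1],
    [0,0,-0.18,-2.2,-23.7,0,1],
    [0,0,-0.18,-2.2,-23.7,0,1]
  ]
}}

```text
t: 12.75
tool_pos: [0.6416, -0.0495, 0.1264]
orientation: [0.976, -0.217, -0.0, -0.0]
ft_force: [0.1, 0.2, -2.8]
finger_gap: 0.0248
```

```bash
python3 - <<'E'
from look import *
look(3,w=.3,smin=.098,save="w7.pkl"); go([.072,.076,.08,.084,.088,.092,.096,.1,.104,.108],lat=.3)
E
```

```text
t 12.90 mean pos [ 0.6415 -0.05    0.1265] sd [0.08 0.28 0.01] xang -25.16 rv-tilt [-0.0001 -0.0003] F [-0.24 -0.13 -2.5 ] Ftool [-0.16  0.22  2.5 ] M [ 0.018  0.005 -0.007]
rail [ 0.5257 -0.0011 -0.3117 -0.0481] n 40 s 0.098..0.270 rms px 0.45
s 0.0654 lateral(left+) 0.31 mm yaw err -0.15 deg  foot over wood 6.3
0.072 [0.0, -0.0, -0.054, -0.2, -6.9, -0.0, 1]
0.076 [0.0, -0.0, -0.085, -0.5, -10.9, -0.0, 1]
0.080 [0.0, -0.0, -0.116, -0.9, -14.9, -0.0, 1]
0.084 [0.0, -0.0, -0.146, -1.4, -18.9, -0.0, 1]
0.088 [0.0, -0.0, -0.177, -2.1, -22.8, -0.1, 1]
0.092 [0.0, 0.0, -0.208, -2.8, -26.7, -0.1, 1]
0.096 [0.0, 0.0, -0.239, -3.7, -30.6, -0.1, 1]
0.100 [0.0, 0.0, -0.269, -4.7, -34.5, -0.1, 1]
0.104 [0.0, 0.0, -0.3, -5.8, -38.3, -0.1, 1]
0.108 [0.0, 0.0, -0.331, -7.1, -42.1, -0.1, 1]
```

>>> {"fn": "servo_tool", "kwargs": {
  "deltas": [
    [0,0,-0.027,-0.1,-3.5,0,1],
    [0,0,-0.054,-0.2,-6.9,0,1],
    [0,0,-0.085,-0.5,-10.9,0,1],
    [0,0,-0.116,-0.9,-14.9,0,1],
    [0,0,-0.146,-1.4,-18.9,0,1],
    [0,0,-0.177,-2.1,-22.8,0,1],
    [0,0,-0.208,-2.8,-26.7,0,1],
    [0,0,-0.239,-3.7,-30.6,0,1],
    [0,0,-0.269,-4.7,-34.5,0,1],
    [0,0,-0.269,-4.7,-34.5,0,1]
  ]
}}

```text
t: 14.15
tool_pos: [0.6519, -0.0165, 0.1264]
orientation: [0.996, -0.085, -0.0, 0.0]
ft_force: [-0.2, 0.0, -2.7]
finger_gap: 0.0242
```

```bash
python3 - <<'E'
from look import *
st,im,x=look(3,w=.3,smin=.128,save="w8.pkl"); go([.104,.108,.112,.116,.12,.124,.128,.132,.136,.14,.144],lat=.3)
cv2.imwrite("pics/w8.png",cv2.resize(im,(800,600),interpolation=cv2.INTER_CUBIC)[:,:,::-1])
E=edges(im,cam("wrist",st),x,np.arange(.128,.34,.006)); print(E[:,[0,3,4]].round(2).tolist())
E
```

```text
t 14.30 mean pos [ 0.6518 -0.017   0.1264] sd [0.04 0.3  0.01] xang -9.77 rv-tilt [-0.0002 -0.0005] F [-0.07 -0.08 -2.36] Ftool [-0.05  0.08  2.36] M [-0.024 -0.008 -0.011]
rail [ 0.5257 -0.001  -0.3142 -0.0598] n 44 s 0.128..0.308 rms px 0.59
s 0.1005 lateral(left+) -0.29 mm yaw err 0.58 deg  foot over wood 6.2
0.104 [0.001, 0.0, -0.017, -0.6, -3.8, -0.1, 1]
0.108 [0.001, 0.0, -0.048, -0.7, -7.8, -0.1, 1]
0.112 [0.001, 0.0, -0.079, -1.0, -11.8, -0.1, 1]
0.116 [0.001, 0.0, -0.11, -1.4, -15.8, -0.1, 1]
0.120 [0.001, 0.0, -0.14, -1.9, -19.7, -0.1, 1]
0.124 [0.001, 0.0, -0.171, -2.5, -23.7, -0.1, 1]
0.128 [0.001, 0.0, -0.202, -3.2, -27.6, -0.1, 1]
0.132 [0.001, 0.0, -0.233, -4.1, -31.5, -0.1, 1]
0.136 [0.001, 0.0, -0.264, -5.1, -35.4, -0.1, 1]
0.140 [0.001, 0.0, -0.294, -6.2, -39.2, -0.1, 1]
0.144 [0.001, 0.0, -0.325, -7.4, -43.0, -0.1, 1]
[[0.13, 9.89, 0.04], [0.13, 9.35, -0.11], [0.14, 9.43, 0.05], [0.15, 9.35, -0.02], [0.15, 9.43, 0.13], [0.16, 9.36, 0.06], [0.16, 9.43, 0.07], [0.17, 9.51, 0.07], [0.18, 9.58, 0.07], [0.18, 9.36, 0.07], [0.19, 10.57, -0.64], [0.19, 10.2, -0.57], [0.2, 10.12, -0.22], [0.21, 11.43, 0.83], [0.21, 12.72, 1.44], [0.22, 9.8, -0.08], [0.23, 9.86, 0.05], [0.24, 9.66, -0.21], [0.24, 9.73, -0.07], [0.25, 9.81, -0.05], [0.25, 9.62, -0.03], [0.26, 9.71, -0.01], [0.27, 9.68, -0.04], [0.27, 9.79, 0.0], [0.28, 9.77, -0.01], [0.28, 10.84, 0.53], [0.29, 9.96, -0.28], [0.3, 9.87, -0.05], [0.3, 9.78, 0.05]]
```

View pics/w8.png

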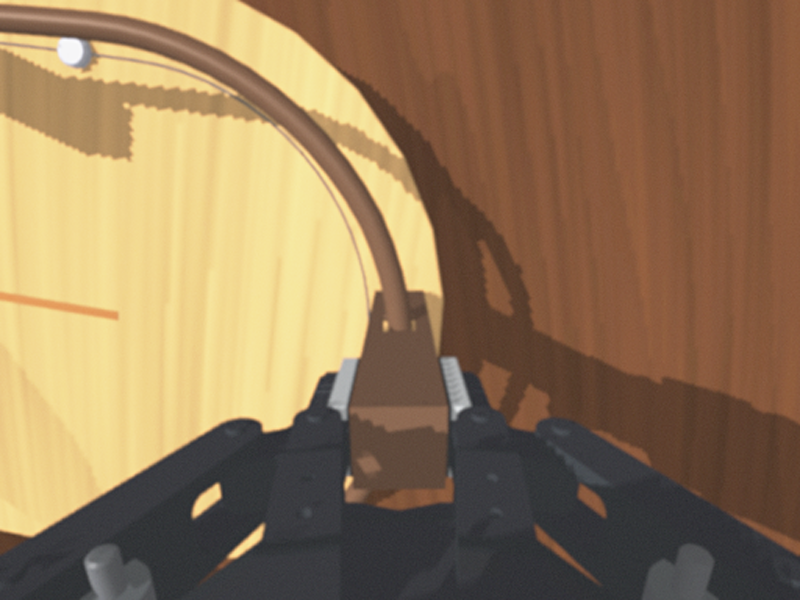

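Wrist view 8: the rail emerges centred from the slot mouth at (398,310). The pin shows at (74,52) and the cast shadow crosses the rail near (250,100). I'll harden the fit against the shadow and locate the pin.

```bash
sed -i 's/7<wd<14: continue/8.7<wd<10.4: continue/' rail.py; sed -i 's/loss="soft_l1",x_scale/loss="cauchy",f_scale=.15,x_scale/' look.py; cat > pin.py <<'E'
from look import *
def pin(im,st,guess,rad=16):
    c=cam("wrist",st); u,v=proj(c,[guess])[0]; h=cv2.cvtColor(im,cv2.COLOR_RGB2HSV); g=im.astype(int)
    m=((g[...,2]>170)&(g[...,0]-g[...,2]<45)).astype(np.uint8); w=np.zeros_like(m); cv2.circle(w,(int(u),int(v)),rad,1,-1); m&=w
    n,l,s,ce=cv2.connectedComponentsWithStats(m)
    if n<2: print("no pin"); return
    k=1+s[1:,4].argmax(); P=ray(c,[ce[k]],.047)[0]; print("pin px",ce[k].round(1),"area",s[k,4],"world",P.round(4)); return P
def report(P):
    x=np.load("rail.npy"); ss=np.linspace(.2,.4,2001); Q,h=rail_world(ss,x); d=np.linalg.norm(Q-P[:2],axis=1); k=d.argmin()
    print("pin at s %.4f, left offset of pin from rail %.2f mm, heading %.2f"%(ss[k],(P[:2]-Q[k])@[-np.sin(h[k]),np.cos(h[k])]*1e3,np.degrees(h[k])))
E
python3 - <<'E'
from pin import *
st,im=pickle.load(open("w8.pkl","rb")); 
P=ray(cam("wrist",st),[[74*.64,52*.64]],.047)[0]; P=pin(im,st,P)
np.save("rail.npy",[.5257,-.0011,-.3117,-.0481]); report(P)
look(2,w=.3,smin=.13); report(P); go([.104,.108,.112,.116,.12,.124,.128,.132],lat=.3)
E
```

```text
pin px [44.7 32.2] area 259 world [0.522  0.1364 0.047 ]
pin at s 0.3253, left offset of pin from rail 0.26 mm, heading 162.14
t 14.40 mean pos [ 0.6518 -0.0173  0.1264] sd [0.01 0.02 0.01] xang -9.81 rv-tilt [-0.0003 -0.0007] F [ 0.07 -0.05 -2.65] Ftool [0.08 0.04 2.65] M [-0.034  0.005  0.003]
rail [ 0.5256 -0.0008 -0.3128 -0.0521] n 35 s 0.130..0.302 rms px 0.28
s 0.0997 lateral(left+) -0.03 mm yaw err 0.38 deg  foot over wood 6.2
pin at s 0.3253, left offset of pin from rail 0.53 mm, heading 162.08
0.104 [0.001, 0.0, -0.026, -0.4, -4.3, -0.1, 1]
0.108 [0.001, 0.0, -0.057, -0.5, -8.2, -0.1, 1]
0.112 [0.001, 0.0, -0.088, -0.8, -12.2, -0.1, 1]
0.116 [0.001, 0.0, -0.119, -1.2, -16.2, -0.1, 1]
0.120 [0.001, 0.0, -0.15, -1.8, -20.2, -0.1, 1]
0.124 [0.001, 0.0, -0.18, -2.4, -24.1, -0.1, 1]
0.128 [0.001, 0.0, -0.211, -3.2, -28.0, -0.1, 1]
0.132 [0.001, 0.0, -0.242, -4.1, -31.9, -0.1, 1]
```

>>> {"fn": "servo_tool", "kwargs": {
  "deltas": [
    [0,0,-0.026,-0.4,-4.3,0,1],
    [0,0,-0.057,-0.5,-8.2,0,1],
    [0,0,-0.088,-0.8,-12.2,0,1],
    [0,0,-0.119,-1.2,-16.2,0,1],
    [0,0,-0.15,-1.8,-20.2,0,1],
    [0,0,-0.18,-2.4,-24.1,0,1],
    [0,0,-0.211,-3.2,-28,0,1],
    [0,0,-0.211,-3.2,-28,0,1]
  ]
}}

```text
t: 15.4
tool_pos: [0.6534, 0.0113, 0.1264]
orientation: [1.0, 0.02, -0.0, 0.0]
ft_force: [0.2, 0.4, -2.5]
finger_gap: 0.0246
```

```bash
python3 - <<'E'
from pin import *
st,im,x=look(3,w=.3,smin=.156,save="w9.pkl"); P=pin(im,st,[.522,.1364,.047]); report(P)
go([.132,.136,.14,.144,.148,.152,.156,.16,.164,.168],lat=.3)
E=edges(im,cam("wrist",st),x,np.arange(.15,.34,.006)); print(E[:,[0,4]].round(2).tolist())
E
```

```text
t 15.55 mean pos [0.6534 0.0109 0.1264] sd [0.01 0.3  0.02] xang 2.29 rv-tilt [-0.0003 -0.0007] F [-0.52  0.12 -2.64] Ftool [-0.52 -0.15  2.64] M [-0.015 -0.01   0.003]
rail [ 0.5255 -0.0008 -0.3132 -0.0521] n 29 s 0.156..0.308 rms px 0.25
s 0.1280 lateral(left+) 0.21 mm yaw err 0.02 deg  foot over wood 6.2
pin px [78.9 32.7] area 99 world [0.5207 0.1333 0.047 ]
pin at s 0.3255, left offset of pin from rail 3.91 mm, heading 162.06
0.132 [0.001, 0.0, -0.031, -0.1, -4.3, -0.1, 1]
0.136 [0.001, 0.0, -0.062, -0.3, -8.3, -0.1, 1]
0.140 [0.001, 0.0, -0.092, -0.6, -12.3, -0.1, 1]
0.144 [0.001, 0.0, -0.123, -1.0, -16.2, -0.1, 1]
0.148 [0.001, 0.0, -0.154, -1.6, -20.2, -0.1, 1]
0.152 [0.001, 0.0, -0.185, -2.3, -24.1, -0.1, 1]
0.156 [0.001, 0.0, -0.268, -3.1, -28.0, -0.1, 1]
0.160 [0.001, 0.0, -0.298, -4.2, -31.8, -0.1, 1]
0.164 [0.001, 0.0, -0.329, -5.5, -35.6, -0.1, 1]
0.168 [0.001, 0.0, -0.36, -6.8, -39.4, -0.1, 1]
[[0.16, 0.35], [0.16, -0.03], [0.17, -0.1], [0.17, 0.06], [0.18, -0.08], [0.19, 0.0], [0.19, 0.23], [0.21, -0.42], [0.22, 0.16], [0.24, -0.06], [0.25, -0.06], [0.25, 0.0], [0.26, 0.0], [0.26, 0.08], [0.27, 0.02], [0.28, 0.1], [0.28, 0.0], [0.29, -0.13], [0.3, 0.01], [0.31, 0.02]]
```

>>> {"fn": "servo_tool", "kwargs": {
  "deltas": [
    [0,0,-0.031,-0.1,-4.3,0,1],
    [0,0,-0.062,-0.3,-8.3,0,1],
    [0,0,-0.092,-0.6,-12.3,0,1],
    [0,0,-0.127,-1.0,-16.2,0,1],
    [0,0,-0.166,-1.6,-20.2,0,1],
    [0,0,-0.205,-2.4,-24.1,0,1],
    [0,0,-0.244,-3.3,-28,0,1],
    [0,0,-0.244,-3.3,-28,0,1]
  ]
}}

```text
t: 16.55
tool_pos: [0.6489, 0.0389, 0.1264]
orientation: [0.99, 0.142, -0.0, 0.0]
ft_force: [0.3, 0.7, -2.9]
finger_gap: 0.0246
```

```bash
python3 - <<'E'
from pin import *
st,im,x=look(3,w=.3,smin=.185,save="w10.pkl"); P=pin(im,st,[.522,.1364,.047]); 
if P is not None: report(P)
go([.156,.16,.164,.168,.172,.176,.18,.184,.188,.192],lat=.3)
E=edges(im,cam("wrist",st),x,np.arange(.178,.34,.006)); print(E[:,[0,4]].round(2).tolist())
E
```

```text
t 16.70 mean pos [0.649  0.0385 0.1264] sd [0.06 0.28 0.01] xang 16.24 rv-tilt [-0.0003 -0.0008] F [-0.32  0.16 -2.92] Ftool [-0.26 -0.25  2.92] M [-0.003  0.001 -0.005]
rail [ 0.5255 -0.0007 -0.3133 -0.0521] n 22 s 0.185..0.309 rms px 0.25
s 0.1560 lateral(left+) 0.44 mm yaw err -1.34 deg  foot over wood 6.2
pin px [127.4  18.8] area 16 world [0.5239 0.1433 0.047 ]
pin at s 0.3255, left offset of pin from rail -6.41 mm, heading 162.05
0.156 [0.001, 0.0, -0.024, 0.1, -0.3, -0.1, 1]
0.160 [0.001, 0.0, -0.055, -0.0, -4.3, -0.1, 1]
0.164 [0.001, 0.001, -0.086, -0.3, -8.3, -0.1, 1]
0.168 [0.001, 0.001, -0.116, -0.7, -12.3, -0.1, 1]
0.172 [0.001, 0.001, -0.147, -1.2, -16.2, -0.1, 1]
0.176 [0.001, 0.001, -0.178, -1.9, -20.2, -0.1, 1]
0.180 [0.001, 0.001, -0.209, -2.6, -24.1, -0.1, 1]
0.184 [0.001, 0.001, -0.24, -3.5, -28.0, -0.1, 1]
0.188 [0.001, 0.001, -0.27, -4.5, -31.8, -0.1, 1]
0.192 [0.001, 0.001, -0.301, -5.7, -35.7, -0.1, 1]
[[0.19, -0.03], [0.2, -0.02], [0.22, -0.3], [0.23, 0.08], [0.26, 0.07], [0.26, 0.07], [0.27, -0.01], [0.27, 0.13], [0.28, -0.01], [0.29, -0.04], [0.29, -0.0], [0.3, -0.03], [0.3, 0.08], [0.31, 0.06]]
```

>>> {"fn": "servo_tool", "kwargs": {
  "deltas": [
    [0,0,-0.039,0,-4.3,0,1],
    [0,0,-0.078,-0.3,-8.3,0,1],
    [0,0,-0.116,-0.7,-12.3,0,1],
    [0,0,-0.147,-1.2,-16.2,0,1],
    [0,0,-0.178,-1.9,-20.2,0,1],
    [0,0,-0.209,-2.6,-24.1,0,1],
    [0,0,-0.24,-3.5,-28,0,1],
    [0,0,-0.24,-3.5,-28,0,1]
  ]
}}

```text
t: 17.7
tool_pos: [0.6377, 0.0645, 0.1264]
orientation: [0.966, 0.259, -0.0, 0.0]
ft_force: [0.2, -0.5, -2.8]
finger_gap: 0.0245
```

```bash
python3 - <<'E'
from pin import *
st,im,x=look(3,w=.3,smin=.213,save="w11.pkl")
go([.188,.192,.196,.2,.204,.208,.212,.216,.22,.224],lat=.3)
E=edges(im,cam("wrist",st),x,np.arange(.208,.36,.006)); print(E[:,[0,4]].round(2).tolist())
E
```

```text
t 17.85 mean pos [0.6379 0.0641 0.1264] sd [0.1  0.26 0.01] xang 29.96 rv-tilt [-0.0003 -0.0011] F [ 0.24  0.06 -2.18] Ftool [0.24 0.06 2.18] M [-0.01  -0.013  0.015]
rail [ 0.5255 -0.0008 -0.3141 -0.0521] n 7 s 0.225..0.305 rms px 0.13
s 0.1843 lateral(left+) 0.25 mm yaw err -0.05 deg  foot over wood 6.2
0.188 [0.001, 0.001, -0.03, -0.1, -3.9, -0.2, 1]
0.192 [0.001, 0.001, -0.061, -0.2, -7.9, -0.2, 1]
0.196 [0.001, 0.001, -0.092, -0.5, -11.9, -0.2, 1]
0.200 [0.001, 0.001, -0.122, -1.0, -15.9, -0.2, 1]
0.204 [0.001, 0.001, -0.153, -1.5, -19.8, -0.2, 1]
0.208 [0.001, 0.001, -0.184, -2.2, -23.7, -0.2, 1]
0.212 [0.001, 0.001, -0.215, -3.0, -27.7, -0.2, 1]
0.216 [0.001, 0.001, -0.245, -3.9, -31.5, -0.2, 1]
0.220 [0.001, 0.001, -0.276, -4.9, -35.4, -0.2, 1]
0.224 [0.001, 0.001, -0.307, -6.1, -39.2, -0.2, 1]
[[0.23, 0.03], [0.23, -0.04], [0.3, -0.02], [0.31, 0.14]]
```

>>> {"fn": "servo_tool", "kwargs": {
  "deltas": [
    [0.001,0.001,-0.03,-0.1,-3.9,-0.1,1],
    [0.001,0.001,-0.061,-0.2,-7.9,-0.1,1],
    [0.001,0.001,-0.092,-0.5,-11.9,-0.1,1],
    [0.001,0.001,-0.122,-1.0,-15.9,-0.1,1],
    [0.001,0.001,-0.153,-1.5,-19.8,-0.1,1],
    [0.001,0.001,-0.184,-2.2,-23.7,-0.1,1],
    [0.001,0.001,-0.215,-3.0,-27.7,-0.1,1],
    [0.001,0.001,-0.215,-3.0,-27.7,-0.1,1]
  ]
}}

```text
t: 18.85
tool_pos: [0.6213, 0.0867, 0.1264]
orientation: [0.933, 0.361, 0.0, -0.0]
ft_force: [0.6, -0.3, -2.4]
finger_gap: 0.0247
```

```bash
python3 - <<'E'
from pin import *
st,im,x=look(3,w=1,smin=.24,smax=.4,save="w12.pkl")
go([.216,.22,.224,.228,.232,.236,.24,.244],lat=.3)
E=edges(im,cam("wrist",st),x,np.arange(.232,.4,.006)); print(E[:,[0,4]].round(2).tolist())
cv2.imwrite("pics/w12.png",cv2.resize(im,(800,600),interpolation=cv2.INTER_CUBIC)[:,:,::-1])
E
```

```text
t 19.00 mean pos [0.6215 0.0864 0.1264] sd [0.12 0.2  0.01] xang 42.24 rv-tilt [0.0001 0.0001] F [ 0.14 -0.35 -2.14] Ftool [-0.13  0.35  2.14] M [-0.013  0.007 -0.014]Traceback (most recent call last):
  File "<stdin>", line 2, in <module>
  File "look.py", line 21, in look
    r=least_squares(f,x,loss="cauchy",f_scale=.15,x_scale=[.01,.01,.05,.05]); x=r.x
    return func(*args, **kwargs)
    vector_fun = VectorFunction(
        fun_wrapped,
    ...<6 lines>...
        workers=workers
    )
    self._update_fun()
    ~~~~~~~~~~~~~~~~^^
    self.f = self.fun_wrapped(xp_copy(self.x))
             ~~~~~~~~~~~~~~~~^^^^^^^^^^^^^^^^^
    return np.atleast_1d(self.fun(x))
                         ~~~~~~~~^^^
    return self.f(x, *self.args, **self.kwargs)
           ~~~~~~^^^^^^^^^^^^^^^^^^^^^^^^^^^^^^
  File "look.py", line 19, in f
    P,h=rail_world(E[:,0],y); z=np.full(len(P),.097); uv=proj(c,np.c_[P,z]); un=proj(c,np.c_[P-.001*np.c_[-np.sin(h),np.cos(h)],z])-uv
                   ~^^^^^
IndexError: too many indices for array: array is 1-dimensional, but 2 were indexed
```

```bash
python3 - <<'E'
from pin import *
S=[];I=[]
for _ in range(3): S.append(arm.observe()); I.append(arm.capture("wrist"))
st=dict(S[0]); st["tool_pos"]=np.mean([s["tool_pos"] for s in S],0); im=np.mean(I,0).astype(np.uint8); pickle.dump((st,im),open("w12.pkl","wb"))
c=cam("wrist",st); x=np.load("rail.npy")
for s in (.235,.25,.265,.28,.30,.315):
    P,h=rail_world([s],x); n=np.array([-np.sin(h[0]),np.cos(h[0])]); l=proj(c,[[*(P[0]+n*k*.001),.097] for k in range(-12,13)]); 
    v=[im[int(round(b)),int(round(a))].astype(int).tolist() if 0<=b<383 and 0<=a<511 else None for a,b in l]
    print(s,l[12].round(0)); print([ (q[0],round(q[1]/q[0],2)) if q else 0 for q in v])
E
```

```text
0.235 [253. 191.]
[(239, 0.83), (144, 0.76), (123, 0.76), (123, 0.75), (128, 0.74), (124, 0.76), (125, 0.74), (109, 0.75), (117, 0.76), (126, 0.75), (132, 0.77), (133, 0.75), (137, 0.77), (137, 0.75), (134, 0.75), (127, 0.75), (119, 0.75), (121, 0.75), (123, 0.73), (127, 0.76), (123, 0.75), (152, 0.76), (239, 0.84), (245, 0.9), (244, 0.9)]
0.25 [247. 168.]
[(241, 0.89), (241, 0.89), (240, 0.88), (240, 0.88), (240, 0.88), (240, 0.88), (241, 0.88), (206, 0.78), (136, 0.76), (126, 0.75), (135, 0.73), (136, 0.75), (141, 0.75), (137, 0.74), (130, 0.72), (128, 0.76), (116, 0.77), (155, 0.81), (170, 0.81), (175, 0.8), (188, 0.79), (238, 0.85), (241, 0.88), (241, 0.88), (241, 0.89)]
0.265 [238. 144.]
[(241, 0.89), (241, 0.9), (240, 0.88), (242, 0.88), (241, 0.89), (242, 0.89), (243, 0.9), (199, 0.77), (130, 0.77), (129, 0.73), (138, 0.76), (141, 0.75), (143, 0.75), (139, 0.73), (128, 0.77), (125, 0.74), (114, 0.76), (143, 0.8), (176, 0.8), (176, 0.8), (176, 0.81), (173, 0.81), (173, 0.8), (177, 0.8), (232, 0.82)]
0.28 [227. 121.]
[(239, 0.87), (238, 0.87), (239, 0.87), (240, 0.88), (239, 0.8
[... 228 characters left out ...]
.8), (170, 0.81), (228, 0.82)]
0.3 [208.  90.]
[(243, 0.91), (243, 0.89), (243, 0.9), (243, 0.9), (243, 0.9), (244, 0.9), (244, 0.88), (199, 0.76), (124, 0.76), (136, 0.74), (139, 0.75), (152, 0.76), (153, 0.77), (140, 0.76), (126, 0.75), (121, 0.76), (112, 0.77), (154, 0.8), (179, 0.79), (179, 0.8), (176, 0.8), (177, 0.8), (178, 0.81), (178, 0.8), (178, 0.8)]
0.315 [194.  66.]
[(242, 0.88), (241, 0.89), (236, 0.91), (221, 0.98), (230, 1.0), (230, 1.0), (230, 1.0), (201, 0.97), (124, 0.76), (132, 0.75), (140, 0.77), (154, 0.77), (155, 0.77), (143, 0.77), (127, 0.75), (119, 0.76), (111, 0.77), (147, 0.79), (174, 0.79), (176, 0.8), (178, 0.79), (174, 0.8), (173, 0.81), (173, 0.8), (174, 0.79)]
```

```bash
python3 - <<'E'
s=open("rail.py").read()
s=s.replace("g=cv2.GaussianBlur(cv2.cvtColor(im,cv2.COLOR_RGB2GRAY),(0,0),.8)","g=cv2.GaussianBlur(im[...,0],(0,0),.6)").replace("d=v<(hi+lo)/2","d=v<163").replace("8.7<wd<10.4","8.2<wd<10.8")
open("rail.py","w").write(s)
E
python3 - <<'E'
from pin import *
for f in ("w6","w7","w8","w9"):
    st,im=pickle.load(open(f+".pkl","rb")); c=cam("wrist",st); u,v=proj(c,[[.522,.1364,.047]])[0].round().astype(int); print(f,u,v,end=" ")
    if 0<=u<512 and 0<=v<384: pin(im,st,[.522,.1364,.047],24)
    else: print()
for n,q in (("top",(183.4,218.7)),("scene",(335,178))): 
    im=np.load(f"pics/{n}0.npy").astype(int); a,b=int(q[0]),int(q[1]); sub=im[b-6:b+7,a-6:a+7]; w=np.clip(sub[...,2]-185,0,None)*(sub[...,0]-sub[...,2]<45); yy,xx=np.mgrid[b-6:b+7,a-6:a+7]
    cc=[(w*xx).sum()/w.sum(),(w*yy).sum()/w.sum()]; print(n,np.round(cc,1),(w>0).sum(),ray(cam(n),[cc],.047)[0].round(4))
st,im=pickle.load(open("w12.pkl","rb")); x=np.load("rail.npy"); print(edges(im,cam("wrist",st),x,np.arange(.232,.4,.006))[:,[0,3,4]].round(2).tolist())
g=im.astype(int); m=((g[...,0]-g[...,2]<45)&(g[...,2]>170)); u,v=proj(cam("wrist",st),[[.522,.1364,.047]])[0]; yy,xx=np.nonzero(m[int(v)-20:int(v)+20,int(u)-20:int(u)+20]); print(u,v,len(xx),xx.min()+int(u)-20,xx.max()+int(u)-20,yy.min()+int(v)-20,yy.max()+int(v)-20)
E
```

```text
w6 -15 70 
w7 5 52 pin px [ 6.3 50.4] area 240 world [0.5232 0.1368 0.047 ]
w8 44 33 pin px [44.7 32.2] area 259 world [0.5225 0.1368 0.047 ]
w9 80 29 pin px [78.9 32.7] area 99 world [0.521  0.1337 0.047 ]
top [183.  218.5] 26 [0.5189 0.1366 0.047 ]
scene [335.  176.6] 18 [0.5229 0.1369 0.047 ]
[[0.24, 9.68, 0.38], [0.25, 10.06, 0.53], [0.26, 9.68, 0.3], [0.26, 10.66, 0.61], [0.27, 10.28, 0.38], [0.27, 10.2, 0.46], [0.28, 10.12, 0.38], [0.29, 10.04, 0.32], [0.29, 9.97, 0.39], [0.3, 10.04, 0.25], [0.3, 9.83, 0.26], [0.32, 10.12, 0.35], [0.32, 10.05, 0.42], [0.33, 9.99, 0.36], [0.33, 10.2, 0.44]]
200.0795190968997 64.67272943173484 122 198 210 53 68
```

```bash
python3 - <<'E'
from pin import *
look(1,fit=False); go([.216,.22,.224,.228,.232,.236,.24,.244,.248,.252],lat=.35)
E
```

```text
t 19.20 mean pos [0.6216 0.0862 0.1264] sd [0.02 0.04 0.  ] xang 42.22 rv-tilt [0.0001 0.0001] F [ 0.11 -0.18 -2.03] Ftool [-0.04  0.21  2.03] M [ 0.001 -0.005 -0.005]
s 0.2118 lateral(left+) 0.37 mm yaw err 0.09 deg  foot over wood 6.2
0.216 [-0.0, -0.0, -0.031, -0.0, -4.1, -0.1, 1]
0.220 [-0.0, -0.0, -0.061, -0.2, -8.1, -0.1, 1]
0.224 [-0.0, -0.0, -0.092, -0.5, -12.1, -0.1, 1]
0.228 [-0.0, -0.0, -0.123, -1.0, -16.0, -0.1, 1]
0.232 [-0.0, -0.0, -0.154, -1.5, -20.0, -0.1, 1]
0.236 [-0.0, -0.0, -0.184, -2.2, -23.9, -0.1, 1]
0.240 [0.0, -0.0, -0.215, -3.0, -27.8, -0.1, 1]
0.244 [0.0, -0.0, -0.246, -3.9, -31.7, -0.1, 1]
0.248 [0.0, -0.0, -0.277, -4.9, -35.6, -0.1, 1]
0.252 [0.0, -0.0, -0.308, -6.1, -39.4, -0.1, 1]
```

>>> {"fn": "servo_tool", "kwargs": {
  "deltas": [
    [0,0,-0.031,0,-4.1,-0.1,1],
    [0,0,-0.061,-0.2,-8.1,-0.1,1],
    [0,0,-0.092,-0.5,-12.1,-0.1,1],
    [0,0,-0.123,-1,-16,-0.1,1],
    [0,0,-0.154,-1.5,-20,-0.1,1],
    [0,0,-0.184,-2.2,-23.9,-0.1,1],
    [0,0,-0.215,-3,-27.8,-0.1,1],
    [0,0,-0.246,-3.9,-31.7,-0.1,1],
    [0,0,-0.246,-3.9,-31.7,-0.1,1]
  ]
}}

```text
t: 20.32
tool_pos: [0.5972, 0.1073, 0.1266]
orientation: [0.881, 0.472, 0.0, -0.0]
ft_force: [0.1, -0.2, -2.2]
finger_gap: 0.0245
```

```bash
cat > pinfit.py <<'E'
from pin import *
from scipy.optimize import minimize
def pinfit(im,st,x,g0=(.522,.1367)):
    c=cam("wrist",st); g=im.astype(int); m=((g[...,0]-g[...,2]<60)&(g[...,2]>150)).astype(np.uint8)
    a=np.linspace(0,2*np.pi,40)
    ss=np.arange(.28,.40,.004); P,h=rail_world(ss,x); N=np.c_[-np.sin(h),np.cos(h)]; z=np.full(len(ss),.097)
    band=np.r_[proj(c,np.c_[P+N*.0049,z]),proj(c,np.c_[P-N*.0049,z])[::-1]]
    S=8
    u,v=proj(c,[[*g0,.047]])[0]; u0,v0=int(u)-25,max(int(v)-25,0); M=cv2.resize(m[v0:v0+50,u0:u0+50],None,fx=S,fy=S,interpolation=cv2.INTER_NEAREST)
    bm=np.zeros_like(M); cv2.fillPoly(bm,[((band-[u0-.5,v0-.5])*S).astype(int)],1); M=M*(1-bm)
    def f(p):
        d=np.zeros_like(M)
        C=np.c_[p[0]+.0072*np.cos(a),p[1]+.0072*np.sin(a),np.full(40,.0465)]; cv2.fillPoly(d,[((proj(c,C)-[u0-.5,v0-.5])*S).astype(int)],1); d=d*(1-bm)
        return float((d!=M).sum())/S/S
    r=min((minimize(f,np.array(g0)+[i,j],method="Nelder-Mead",options=dict(initial_simplex=np.array(g0)+[i,j]+np.array([[0,0],[.003,0],[0,.003]]))) for i in(-.003,0,.003) for j in(-.003,0,.003)),key=lambda r:r.fun)
    print("pinfit",r.x.round(4),"mismatch px %.1f of %.1f"%(r.fun,M.sum()/S/S)); report(r.x); return r.x
E
python3 - <<'E'
from pinfit import *
st,im,x=look(3,fit=False,save="w13.pkl")
print(edges(im,cam("wrist",st),x,np.arange(.27,.4,.006))[:,[0,3,4]].round(2).tolist())
for f in("w8","w12","w13"): s_,i_=pickle.load(open(f+".pkl","rb")); pinfit(i_,s_,x)
go([.248,.252,.256,.26,.264,.268,.272,.276,.28,.284],lat=.35)
E
```

```text
t 20.48 mean pos [0.5974 0.1071 0.1265] sd [0.16 0.15 0.01] xang 56.32 rv-tilt [0.0001 0.0001] F [ 0.18 -0.3  -2.46] Ftool [-0.16  0.31  2.46] M [0.002 0.013 0.004]
s 0.2440 lateral(left+) 0.34 mm yaw err 0.00 deg  foot over wood 6.3
[[0.28, 9.85, 0.46], [0.28, 9.46, 0.08], [0.29, 9.38, 0.0], [0.29, 9.0, -0.07], [0.3, 9.52, 0.15], [0.31, 9.29, -0.0], [0.31, 9.07, -0.0], [0.32, 10.22, 0.35], [0.33, 9.85, 0.42], [0.34, 9.91, 0.42], [0.34, 10.12, 0.49], [0.35, 10.32, 0.55], [0.35, 9.83, 0.41], [0.36, 10.03, 0.48]]
pinfit [0.5228 0.1371] mismatch px 15.2 of 271.7
pin at s 0.3248, left offset of pin from rail -0.31 mm, heading 162.00
pinfit [0.5218 0.1379] mismatch px 14.0 of 139.6
pin at s 0.3260, left offset of pin from rail -0.79 mm, heading 162.00
pinfit [0.5213 0.1378] mismatch px 7.0 of 99.5
pin at s 0.3264, left offset of pin from rail -0.54 mm, heading 162.00
0.248 [0.0, -0.0, -0.031, -0.0, -4.2, 0.0, 1]
0.252 [0.0, -0.0, -0.062, -0.2, -8.2, 0.0, 1]
0.256 [0.0, -0.0, -0.093, -0.5, -12.2, 0.0, 1]
0.260 [0.0, -0.0, -0.124, -1.0, -16.1, 0.0, 1]
0.264 [0.0, -0.0, -0.154, -1.5, -20.1, 0.0, 1]
0.268 [0.0, -0.0, -0.185, -2.2, -24.0, 0.0, 1]
0.272 [0.0, -0.0, -0.216, -3.0, -27.9, 0.0, 1]
0.276 [0.0, -0.0, -0.247, -3.9, -31.8, 0.0, 1]
0.280 [0.0, -0.0, -0.274, -4.9, -35.7, 0.0, 1]
0.284 [0.0, -0.0, -0.274, -6.0, -39.5, 0.0, 1]
```

>>> {"fn": "servo_tool", "kwargs": {
  "deltas": [
    [0,0,-0.031,0,-4.2,0,1],
    [0,0,-0.062,-0.2,-8.2,0,1],
    [0,0,-0.093,-0.5,-12.2,0,1],
    [0,0,-0.124,-1,-16.1,0,1],
    [0,0,-0.154,-1.5,-20.1,0,1],
    [0,0,-0.185,-2.2,-24,0,1],
    [0,0,-0.216,-3,-27.9,0,1],
    [0,0,-0.247,-3.9,-31.8,0,1],
    [0,0,-0.27,-4.8,-35.7,0,1],
    [0,0,-0.27,-4.8,-35.7,0,1]
  ]
}}

```text
t: 21.72
tool_pos: [0.5649, 0.1228, 0.1265]
orientation: [0.81, 0.586, 0.0, 0.0]
ft_force: [0.5, -1.0, -1.1]
finger_gap: 0.0244
```

```bash
python3 - <<'E'
from pinfit import *
st,im,x=look(4,fit=False,save="w14.pkl")
print(edges(im,cam("wrist",st),x,np.arange(.306,.42,.006))[:,[0,3,4]].round(2).tolist())
pinfit(im,st,x)
go([.284,.288,.292,.296,.3,.304,.308,.312],lat=.2)
E
```

```text
t 21.93 mean pos [0.5652 0.1227 0.1265] sd [0.17 0.08 0.02] xang 71.75 rv-tilt [ 0.0003 -0.    ] F [ 0.36 -0.52 -2.62] Ftool [-0.38  0.51  2.62] M [ 0.005 -0.009 -0.008]
s 0.2800 lateral(left+) 0.26 mm yaw err -0.25 deg  foot over wood 6.3
[[0.31, 9.05, 0.05], [0.32, 8.97, 0.12], [0.32, 9.19, 0.04], [0.33, 9.85, 0.33], [0.34, 9.17, 0.1], [0.34, 9.24, 0.09], [0.35, 9.3, 0.23], [0.35, 10.23, 0.66], [0.36, 10.72, 0.86], [0.37, 10.06, 0.64], [0.37, 10.4, 0.77], [0.38, 10.45, 0.76]]
pinfit [0.5199 0.1379] mismatch px 9.4 of 3.0
pin at s 0.3278, left offset of pin from rail -0.19 mm, heading 162.00
0.284 [0.0, -0.0, -0.005, 0.0, -4.2, 0.0, 1]
0.288 [0.0, -0.0, -0.005, 0.0, -8.2, 0.0, 1]
0.292 [0.0, -0.0, -0.005, 0.0, -12.2, 0.0, 1]
0.296 [0.0, -0.0, -0.005, -0.0, -16.2, 0.0, 1]
0.300 [0.0, -0.0, -0.005, -0.0, -20.2, 0.0, 1]
0.304 [0.0, -0.0, -0.005, -0.0, -24.2, 0.0, 1]
0.308 [0.0, -0.0, -0.005, -0.1, -28.2, 0.0, 1]
0.312 [0.0, -0.0, -0.005, -0.1, -32.2, 0.0, 1]
```

>>> {"fn": "servo_tool", "kwargs": {
  "deltas": [
    [0,0,-0.005,0.1,-4.2,-0.3,1],
    [0,0,-0.005,0.1,-9,-0.5,1],
    [0,0,-0.005,0.1,-14,-0.5,1],
    [0,0,-0.005,0.1,-19,-0.5,1],
    [0,0,-0.005,0.1,-24,-0.5,1],
    [0,0,-0.005,0.1,-29,-0.5,1],
    [0,0,-0.005,0.1,-34,-0.5,1],
    [0,0,-0.005,0.1,-39,-0.5,1],
    [0,0,-0.005,0.1,-43,-0.5,1],
    [0,0,-0.005,0.1,-46,-0.5,1],
    [0,0,-0.005,0.1,-46,-0.5,1]
  ]
}}

```text
t: 23.3
tool_pos: [0.5216, 0.1372, 0.127]
orientation: [0.809, 0.588, 0.0, 0.0]
ft_force: [0.6, -0.7, -1.4]
finger_gap: 0.0249
```

```bash
python3 - <<'E'
from pinfit import *
st,im,x=look(4,fit=False,save="w15.pkl")
print(edges(im,cam("wrist",st),x,np.arange(.34,.42,.006))[:,[0,3,4]].round(2).tolist()); print("tip-to-pin",(st["tool_pos"][:2]-[.5214,.1376])*1e3)
cr=im[130:260,190:320]; a=cv2.resize(np.clip(cr.astype(float)*1.3,0,255).astype(np.uint8),(590,590),interpolation=cv2.INTER_CUBIC)
cv2.imwrite("pics/w15.png",a[:,:,::-1]); s=arm.capture("scene"); np.save("pics/s15.npy",s)
E
```

```text
t 23.50 mean pos [0.5218 0.1371 0.127 ] sd [0.12 0.06 0.02] xang 72.02 rv-tilt [ 0.0004 -0.    ] F [ 0.12 -0.31 -2.08] Ftool [-0.25  0.21  2.08] M [0.003 0.003 0.018]
s 0.3258 lateral(left+) -0.03 mm yaw err 0.01 deg  foot over wood 6.8
[[0.36, 9.07, 0.22], [0.36, 10.36, 0.83], [0.38, 9.88, 0.8], [0.38, 10.09, 0.71], [0.39, 10.29, 0.78]]
tip-to-pin [ 0.39455691 -0.46867618]
```

No contact forces, and the post is now over the pin. Lowering by feel.

>>> {"fn": "servo_tool", "kwargs": {
  "deltas": [
    [0,0,0,0,0,0.7,1],
    [0,0,0,0,0,1.4,1],
    [0,0,0,0,0,2.1,1],
    [0,0,0,0,0,2.8,1],
    [0,0,0,0,0,2.8,1]
  ]
}}

```text
t: 24.18
tool_pos: [0.5218, 0.1371, 0.1241]
orientation: [0.809, 0.588, 0.0, 0.0]
ft_force: [0.1, -0.7, -3.4]
finger_gap: 0.025
```

```bash
python3 -c "
from pinfit import *
look(3,fit=False)"
```

```text
t 24.32 mean pos [0.5219 0.1371 0.1242] sd [0.02 0.01 0.03] xang 72.01 rv-tilt [0.0003 0.    ] F [ 0.22 -0.17 -2.74] Ftool [-0.09  0.27  2.74] M [-0.025  0.01   0.027]
s 0.3257 lateral(left+) -0.02 mm yaw err 0.01 deg  foot over wood 4.0
```

>>> {"fn": "servo_tool", "kwargs": {
  "deltas": [
    [0,0,0,0,0,0.6,1],
    [0,0,0,0,0,1.2,1],
    [0,0,0,0,0,1.8,1],
    [0,0,0,0,0,2.4,1],
    [0,0,0,0,0,3,1],
    [0,0,0,0,0,3,1]
  ]
}}

```text
t: 25.08
tool_pos: [0.5219, 0.1371, 0.1212]
orientation: [0.809, 0.588, 0.0, 0.0]
ft_force: [0.4, 1.3, -2.4]
finger_gap: 0.0244
```

```bash
python3 -c "
from pinfit import *
look(3,fit=False)"
```

```text
t 25.23 mean pos [0.5219 0.1371 0.1212] sd [0.01 0.01 0.02] xang 72.01 rv-tilt [0.0004 0.0001] F [ 0.19  0.52 -2.44] Ftool [0.56 0.01 2.44] M [-0.005  0.004 -0.005]
s 0.3257 lateral(left+) -0.04 mm yaw err 0.01 deg  foot over wood 1.0
```

Still free, with 1 mm to go. Touching down slowly.

>>> {"fn": "servo_tool", "kwargs": {
  "deltas": [
    [0,0,0,0,0,0.3,1],
    [0,0,0,0,0,0.6,1],
    [0,0,0,0,0,0.9,1],
    [0,0,0,0,0,1.1,1],
    [0,0,0,0,0,1.1,1]
  ]
}}

```text
t: 25.85
tool_pos: [0.5219, 0.1371, 0.1202]
orientation: [0.809, 0.588, 0.0, 0.0]
ft_force: [-1.6, 0.3, 1.6]
finger_gap: 0.0242
```

```bash
python3 -c "
from pinfit import *
look(3,fit=False)"
```

```text
t 26.00 mean pos [0.5219 0.1371 0.1202] sd [0.02 0.01 0.01] xang 72.01 rv-tilt [0.0005 0.    ] F [-1.15 -0.34  1.01] Ftool [-0.68 -0.99 -1.01] M [-0.106  0.192 -0.007]
s 0.3257 lateral(left+) -0.07 mm yaw err 0.01 deg  foot over wood 0.0
```

>>> {"fn": "servo_tool", "kwargs": {
  "deltas": [
    [0,0,0,0,0,0,1],
    [0,0,0,0,0,0,1],
    [0,0,0,0,0,0,0.65],
    [0,0,0,0,0,0,0.6],
    [0,0,0,0,0,0,0.5],
    [0,0,0,0,0,0,0.4],
    [0,0,0,0,0,0,0.4],
    [0,0,0,0,0,0,0.4]
  ],
  "force": 20
}}

```text
t: 27.0
tool_pos: [0.5219, 0.1371, 0.1202]
orientation: [0.809, 0.588, 0.0, 0.0]
ft_force: [0.9, 0.1, -0.1]
finger_gap: 0.0507
```

```bash
python3 -c "
from pinfit import *
show()"
```

```text
t 27.00 pos [0.5219 0.1371 0.1202] xang 72.01 tilt 0.001 F [ 0.86  0.11 -0.13] M [-0.01  0.04  0.02] gap 0.0507 q [ 0.12  0.58 -0.71  1.92  0.51  0.83  0.4 ]
```

Released with the gap at 51 mm and no load. Lifting straight off, then backing away to check.

>>> {"fn": "servo_tool", "kwargs": {
  "deltas": [
    [0,0,0,0,0,-5,0.4],
    [0,0,0,0,0,-20,0.4],
    [0,0,0,0,0,-50,0.4],
    [0,0,0,0,0,-90,0.4],
    [0,0,0,0,0,-110,0.4],
    [0,0,0,0,0,-110,0.4],
    [0,0,0,0,-30,-110,0.4],
    [0,0,0,0,-70,-110,0.4],
    [0,0,0,0,-80,-110,0.4],
    [0,0,0,0,-80,-110,0.4]
  ]
}}

```text
t: 28.25
tool_pos: [0.4457, 0.1617, 0.2302]
orientation: [0.809, 0.588, 0.0, 0.0]
ft_force: [0.7, 0.2, 0.6]
finger_gap: 0.0512
```

```bash
python3 - <<'E'
from h import *
import pickle
st=show(); w=arm.capture("wrist"); s=arm.capture("scene"); pickle.dump((st,w,s),open("fin.pkl","wb"))
cs,cw=cam("scene"),cam("wrist",st)
a=np.radians(162); e=np.array([np.cos(a),np.sin(a)]); n=np.array([-e[1],e[0]]); c0=np.array([.5219,.1371]); k=.0125
C=np.array([[*(c0+i*k*e+j*k*n),z] for z in(.042,.162) for i,j in((1,1),(1,-1),(-1,-1),(-1,1))])
def crop(im,c,w,h,S):
    m=proj(c,C).mean(0); u0,v0=int(np.clip(m[0]-w/2,0,512-w)),int(np.clip(m[1]-h/2,0,384-h))
    g=cv2.resize(im[v0:v0+h,u0:u0+w],None,fx=S,fy=S,interpolation=cv2.INTER_CUBIC)[:,:,::-1].copy()
    for q in (proj(c,C)-[u0-.5,v0-.5])*S: cv2.circle(g,tuple(q.astype(int).tolist()),2,(0,255,0),-1)
    return g
A=crop(s,cs,95,140,4.2); B=crop(w,cw,190,280,2.1); h=min(len(A),len(B)); cv2.imwrite("pics/fin.png",np.hstack([A[:h],B[:h]])); print(A.shape,B.shape)
E
```

```text
t 28.25 pos [0.4457 0.1617 0.2302] xang 72.05 tilt 0.001 F [0.71 0.2  0.64] M [ 0.06 -0.04 -0.01] gap 0.0512 q [ 0.17  0.36 -0.83  1.93  0.32  0.98  0.45]
(588, 399, 3) (588, 399, 3)
```

View pics/fin.png

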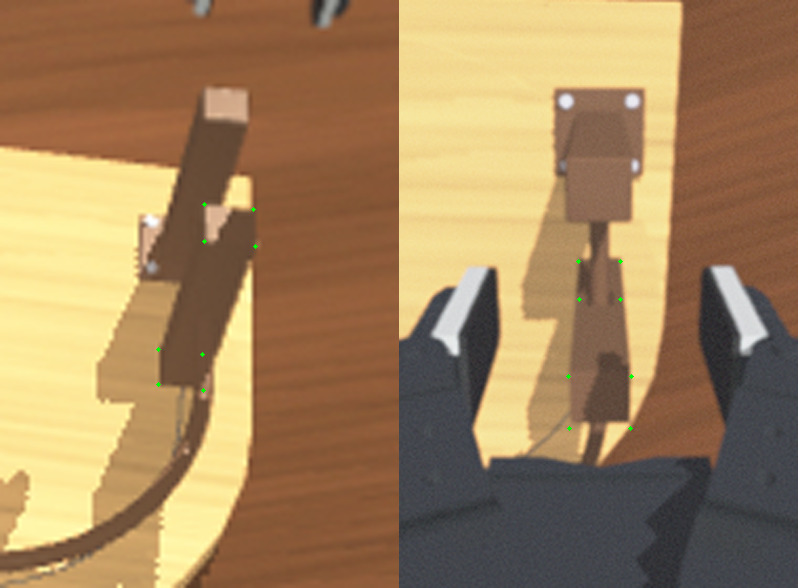

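The final view shows the post upright on the rail: its corners fall on those predicted at (0.522, 0.137) standing on the wood, and the gripper is clear. Handing in.

```bash
python3 -c "
from h import *
arm.job_done(); print(arm.observe()['t'])"
```

```text
the job is handed in; nothing more can be done
the job is handed in; nothing more can be done
```

The middle post is threaded round the rail, standing over the locating pin and let go. I handed the job in at about 28 s of the 72 s allowed; no verdict was reported.

**How it went:**
- I gripped the largest of the three posts above its slot and threaded it onto the rail's free end.
- I turned it round the bend in short steps, re-measuring the rail with the wrist camera. The bend turned out to be sprung about 3 deg at its middle.
- I lowered it by feel until about 3.5 N of support showed, opened the gripper and lifted clear.

**Last checks:**
- **Contact force:** beyond the post's own weight, readings while sliding and lowering stayed around 1 N, close to the sensor's noise, against the 12 N limit.
- **Position:** the post was about 0.6 mm from the measured pin and about 0.1 mm from the rail's axis. It was aligned with the rail within 0.1 deg, with tool tilt of 0.001 rad.
- **Seating:** the foot was at wood level (0.0 mm), and the last picture shows the post upright with its corners where predicted. The gripper was clear, with no load on it.

**Disagreements:**
- The top camera placed the pin about 3 mm away from the wrist-camera estimate I used. The free descent over the pin supports the wrist value.
- Shadows biased the rail edges by 0.3 to 0.8 mm near the end. I discounted that because no side force appeared.
- I did not re-measure the tools and offcut, but nothing came near them.

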